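# Kit the refit tray and stand the fallen extinguishers up

### The job

Get this bench ready for the next extinguisher refit: put every loose valve body, cap and bracket into a tray pocket of its own shape, level and fully down on the pocket floor, and stand the two fallen extinguishers upright, whole foot on the rubber mat. Leave the spray can, the spanner and the roll of tape where they are.

Things in the scene. Friction and masses are not known exactly. Their poses are not given: they have to be found in the camera images.
- tray: Fixed kit tray: slab 226 (x) x 235 (y) x 14 mm with six open pockets 10 mm deep (floors 4 mm over the table), each 5 mm longer and wider than its part: two T-shaped (stem to +x) along its +y side, two round in the middle, two rectangular (long in x) along its -y side. Origin: centre of its underside; x roughly away from the robot, z up.
- valve0: Brass valve body with a T-shaped foot 16 mm high, square neck (the grip) 26 x 26 mm rising to 50 mm over the underside. Plan: crossbar 76 mm along y, from x = -29 to -1 mm; stem 28 mm wide, x = -1 to 47 mm. Origin: underside, below the neck's centre; +x along the stem, z up. 0.35 kg. Starts upright on the cardboard, any yaw. May be absent (None from the start).
- valve1: Brass valve body with a T-shaped foot 16 mm high, square neck (the grip) 26 x 26 mm rising to 50 mm over the underside. Plan: crossbar 76 mm along y, from x = -29 to -1 mm; stem 28 mm wide, x = -1 to 47 mm. Origin: underside, below the neck's centre; +x along the stem, z up. 0.35 kg. Starts upright on the cardboard, any yaw. May be absent (None from the start).
- nest_valve0 (a point): T-shaped pocket of the tray: a point on its floor, axes as the tray's. A valve body seated here has its origin on this point and its x axis along tray +x. The nearer of the two (towards tray -x). Either takes either valve.
- nest_valve1 (a point): T-shaped pocket of the tray: a point on its floor, axes as the tray's. A valve body seated here has its origin on this point and its x axis along tray +x. The farther of the two (towards tray +x). Either takes either valve.
- cap0: Round brass cap: disc 60 mm across, 16 mm high, with a round hub 28 mm across rising to 50 mm over the underside (the grip). Origin: centre of the underside; z up. About 0.28 kg. Starts upright on the cardboard. May be absent (None from the start).
- cap1: Round brass cap: disc 60 mm across, 16 mm high, with a round hub 28 mm across rising to 50 mm over the underside (the grip). Origin: centre of the underside; z up. About 0.28 kg. Starts upright on the cardboard. May be absent (None from the start).
- nest_cap0 (a point): Round pocket of the tray: centre of its floor, axes as the tray's. A cap seated here has its origin on this point; any yaw. The nearer of the two (towards tray -x). Either takes either cap.
- nest_cap1 (a point): Round pocket of the tray: centre of its floor, axes as the tray's. A cap seated here has its origin on this point; any yaw. The farther of the two (towards tray +x). Either takes either cap.
- bracket0: Steel bracket: rectangular foot 88 mm (x) by 40 mm (y), 16 mm high, with an upright web 56 mm (x) by 16 mm thick (y) in its middle rising to 50 mm over the underside (the grip). Origin: centre of the underside; z up. About 0.25 kg. Starts upright on the cardboard at any yaw. May be absent (None from the start).
- bracket1: Steel bracket: rectangular foot 88 mm (x) by 40 mm (y), 16 mm high, with an upright web 56 mm (x) by 16 mm thick (y) in its middle rising to 50 mm over the underside (the grip). Origin: centre of the underside; z up. About 0.25 kg. Starts upright on the cardboard at any yaw. May be absent (None from the start).
- nest_bracket0 (a point): Rectangular pocket of the tray: centre of its floor, axes as the tray's. A bracket seated here has its origin on this point and its x axis along tray x, either way round. The nearer of the two (towards tray -x). Either takes either bracket.
- nest_bracket1 (a point): Rectangular pocket of the tray: centre of its floor, axes as the tray's. A bracket seated here has its origin on this point and its x axis along tray x, either way round. The farther of the two (towards tray +x). Either takes either bracket.
- ext0: Small red fire extinguisher, 158 mm tall: square black foot 52 x 52 x 18 mm, round body 52 mm across up to 126 mm over the underside, then a brass neck 26 mm across with black levers. Origin: centre of the foot's underside; z from foot to head. 0.45 kg. Starts lying on the mat on a flat of its foot (axis 26 mm over the mat), head roughly towards the robot.
- ext1: Small red fire extinguisher, 158 mm tall: square black foot 52 x 52 x 18 mm, round body 52 mm across up to 126 mm over the underside, then a brass neck 26 mm across with black levers. Origin: centre of the foot's underside; z from foot to head. 0.45 kg. Starts lying on the mat on a flat of its foot (axis 26 mm over the mat), head roughly towards the robot.
- mat: Fixed black rubber mat, 260 (x) by 240 (y) by 4 mm, at the robot's left. Origin: centre of its underside, so its top is at 4 mm; x roughly away from the robot, z up.
- sheet: Fixed sheet of cardboard, 370 x 250 x 3 mm, at the robot's right, on which the fittings start. Origin: centre of its underside (top at 3 mm).
- spray: Bystander: spray can, 60 mm across, 180 mm tall, standing beyond the tray. Origin: centre of its underside.
- spanner: Bystander: spanner lying beyond the tray. Origin: near its middle.
- tape: Bystander: roll of black tape, 100 mm across, 45 mm high, lying beyond the mat. Origin: centre of its underside.
There are look-alikes about, which are no part of the job. What is shaped like the ext0 but turquoise is not meant.

How it is judged:
At the end, for the whole second after the job is handed in: Each fitting present lies in a pocket of its own shape (within 6 mm in plan, underside within 2.5 mm of the pocket floor, tilt under 0.08 rad); both extinguishers stand on the mat (tilt under 0.08 rad, foot down, its centre 15 mm or more inside the edges); all at rest and released ((horizontal distance between valve0 and nest_valve0 below 0.006 m or horizontal distance between valve0 and nest_valve1 below 0.006 m) and z of each of valve0, valve1, cap0, cap1, bracket0, bracket1 in the frame of tray below 0.0065 m and angle between each of valve0, valve1, cap0, cap1, bracket0, bracket1, ext0, ext1's own z axis and vertical below 0.08 rad and linear speed of each of valve0, valve1, cap0, cap1, bracket0, bracket1, ext0, ext1 below 0.02 m/s and (horizontal distance between valve1 and nest_valve0 below 0.006 m or horizontal distance between valve1 and nest_valve1 below 0.006 m) and (horizontal distance between cap0 and nest_cap0 below 0.006 m or horizontal distance between cap0 and nest_cap1 below 0.006 m) and (horizontal distance between cap1 and nest_cap0 below 0.006 m or horizontal distance between cap1 and nest_cap1 below 0.006 m) and (horizontal distance between bracket0 and nest_bracket0 below 0.006 m or horizontal distance between bracket0 and nest_bracket1 below 0.006 m) and (horizontal distance between bracket1 and nest_bracket0 below 0.006 m or horizontal distance between bracket1 and nest_bracket1 below 0.006 m) and z of ext0 in the frame of mat between 0 and 0.008 m and x of ext0 in the frame of mat between -0.115 and 0.115 m and y of ext0 in the frame of mat between -0.105 and 0.105 m and z of ext1 in the frame of mat between 0 and 0.008 m and x of ext1 in the frame of mat between -0.115 and 0.115 m and y of ext1 in the frame of mat between -0.105 and 0.105 m); the robot touches nothing.
It fails at once if the spray can is moved by more than 30 mm (distance of spray from where it was at the start of the episode above 0.03 m).
It fails at once if the spanner is moved by more than 30 mm (distance of spanner from where it was at the start of the episode above 0.03 m).
It fails at once if the roll of tape is moved by more than 30 mm (distance of tape from where it was at the start of the episode above 0.03 m).
Of valve0, valve1, cap0, cap1, bracket0, bracket1 only 4 to 6 are there at a start; the rules pass over those that are not, and their reading is None.
At some moment in a run one of valve0, valve1, cap0, cap1, bracket0, bracket1 may be knocked a few centimetres aside while the robot is not near it.
It also fails if it takes over 210 s, if anything falls off the work surface, if the arm or the gripper's body presses on something with over 40 N, if the wrist force passes 120 N, or if a joint passes its speed limit or range.

### The arm

A 7-joint arm with a two-finger parallel gripper is mounted at the origin on the work surface. World frame = base frame: x ahead of the robot, y to its left, z up, the work surface at z = 0. Lengths are in m, angles in rad, forces in N, time in s.
With the tool pointing down it reaches from about 0.35 to 0.9 m from the base axis. Payload 19.9 kg.
Tool frame: the origin (TCP) lies on the centre line of the jaws, within the pads' length; the fingertips stand 19 mm ahead of it and the grasp point (between the pads) is the TCP; z points along the fingers, y is the line along which they close (so a half turn about z gives the same grasp; the last joint's range is limited). The gripper opens to 85 mm and grips with 20 to 120 N. Pads are 22 mm wide; open, the fingers measure 114 mm over their backs; the gripper's body (76 mm by 85 mm) begins 54 mm behind the grasp point. The pads swing forward as they close: fully open they stand 13 mm farther back than shut.
Start: joints at [1.306, 0.417, -0.01, 1.614, 0.005, 1.111, -0.053], TCP at [0.139, -0.609, 0.25] pointing down, gripper open.
Joint ranges: [-2.81, 2.81], [-0.39, 2.02], [-1.27, 1.25], [0.06, 2.57], [-1.19, 4.33], [0.19, 2], [-2.82, 2.82]. Speed limits (rad/s): [1.89, 1.89, 2.39, 2.39, 3.01, 3.01, 3.01].

### API

Orientations are given as a unit quaternion [x, y, z, w].
In Python, from plant import arm gives the robot as it stands.
- The arm moves only by the shell command python3 -m jog 'ROWS'. ROWS is a JSON object of lists of equal length, an entry for each row: "angular": the turn, a rotation vector about the tool's x, y, z in degrees, a list of three; "dp": the shift along the tool's x, y, z in m, a list of three; "grip": the opening, from 0 (shut) to 1 (fully open). In form: {"angular": [[ax, ay, az], ...], "dp": [[x, y, z], ...], "grip": [grip, ...]}. A call has 1 to 5 rows; each row shifts and turns the commanded pose from where the row before left it, along the tool's axes as they then stand; what a row does not reach is not made up. A row lasts 1/8 s, in which the tool goes at most 62.5 mm and 10.7 degrees, less where a joint would pass 70% of its speed; a pose out of reach is approached as far as the arm can. A call with a gripper value outside its range is refused whole. The fingers move at their own pace and stop on an object; the grip force is fixed at half the most. Time passes only in rows, so rows that do not move let the fingers close. It gives the time, the measured TCP pose, the force, the opening and the grip force at its end, in the units of the state.
- arm.read_state(): the state, without advancing time (a new reading comes with each control period).
- arm.camera(name): name is "scene" or "top" or "wrist"; returns the picture (480x640x3 uint8, red, green, blue); there is no depth.
- arm.get_calibration(name): a dict with "mtx" (3x3 intrinsics, pixels), "k1" (the pictures are not rectified: a ray, as slopes to the right and down, at radius r is drawn at 1 + k1 r^2 times it, then the intrinsics apply), "world_from_camera" (4x4, takes a point from camera to world coordinates); the wrist camera has in their place "mount" (4x4, takes a point from camera to tool coordinates, whose origin is the TCP and whose axes are the flange's). Camera axes: x right, y up, looking along -z (the intrinsics and any distortion apply to the point x, -y, -z); pixel columns grow to the right and rows downward; lengths in m; the calibration is good to about 2 mm. A picture is of the moment at which its call begins: read the wrist's pose just before it. get_calibration takes no time and is no camera call.
- arm.job_done(): hands the job in; it is judged then, once.
The state is a dict: "t": time; "joint_pos": joint angles; "qd": joint speeds; "tau": joint torques, N m; "eef_pos": TCP position; "ee_rot": TCP orientation; "force": force on the tool from outside, world axes, zero at the start; "moment": the same for the moment, N m; "finger_gap": opening from 0.0 (shut) to 1.0 (fully open); "finger_force": force on a finger pad.
Only numpy, scipy, OpenCV 4.12 (cv2) and the standard library are available. Lean on these libraries where they do the work, as an engineer would, in place of code of your own. Each camera call takes 0.05 s, during which the arm holds its last target. There are 200 camera calls.

## Working session

There is one attempt and no reset: what is moved stays moved. The work goes in short steps, Python scripts to look and compute and a shell command to move; the robot and the scene stay as the last step left them, time stands still between calls to the robot, and variables do not carry over. Pictures are saved under pics/ and viewed, at most 14 in all, crops included, and the job is handed in when it is done.

```bash
ls; mkdir -p pics
python3 - <<'E'
from plant import arm
import cv2,json
s=arm.read_state();print(s)
for n in("scene","top","wrist"):
    c=arm.get_calibration(n);print(n,{k:(v.tolist() if hasattr(v,'tolist') else v) for k,v in c.items()})
for n in("scene","top"):
    cv2.imwrite(f"pics/{n}0.png",arm.camera(n)[:,:,::-1])
E
```

```text
pics
{'t': 0.0, 'joint_pos': array([ 1.30548645,  0.41799277, -0.01029991,  1.61418784,  0.00470151,
        1.11068697, -0.05301598]), 'qd': array([-8.87027318e-05, -1.08850208e-03, -1.13519018e-03,  2.61252868e-03,
        4.47515286e-05, -2.93783540e-04, -1.90911233e-04]), 'tau': array([ 5.12026672e-04, -8.64445925e+01,  6.79314081e-01, -4.34886825e+01,
        1.91006128e-02,  7.43198470e-03, -1.73316857e-05]), 'eef_pos': array([ 0.13863218, -0.60909348,  0.24964279]), 'ee_rot': array([ 9.93745528e-01,  1.11666620e-01, -1.16988627e-04, -6.14588994e-04]), 'force': array([ 0.27768544, -0.27633769, -0.57062134]), 'moment': array([-0.00092212, -0.00753579,  0.00612177]), 'finger_force': 0.0, 'finger_gap': 1.0036762774149415}
scene {'mtx': [[455.6490464113345, 0.0, 313.8322294547241], [0.0, 455.6490464113345, 236.12725836687036], [0.0, 0.0, 1.0]], 'k1': -0.02694582276426722, 'world_from_camera': [[0.6325206608133364, -0.43714967677066424, 0.6393885936921023, 1.351891393365442], [0.7744387111796925, 0.3433664489472099, -0.5313606725791058, -0.5395145277645883], [0.012739555353191314, 0
[... 302 characters left out ...]
0.05000066624394211, 0.42132453227146116], [-0.9999998505290548, -0.0003096976499156418, 0.00045058765362432547, 0.13980706500478998], [0.0004345389378961112, 0.050000808293298046, 0.9987490827760135, 1.7468933002965576], [0.0, 0.0, 0.0, 1.0]]}
wrist {'mtx': [[338.1320699898257, 0.0, 317.2366985755172], [0.0, 338.1320699898257, 237.15421388781527], [0.0, 0.0, 1.0]], 'k1': -0.04009132785854317, 'mount': [[0.00040541500344777874, 0.9649949852700713, 0.26226801948062056, 0.06592583574830312], [0.9999996481625573, -0.00019861905029454265, -0.0008150001426690845, -0.0012340384280185024], [-0.0007343796257180875, 0.26226825761819716, -0.964994726271848, -0.1241188733633628], [0.0, 0.0, 0.0, 1.0]]}
```

View pics/top0.png

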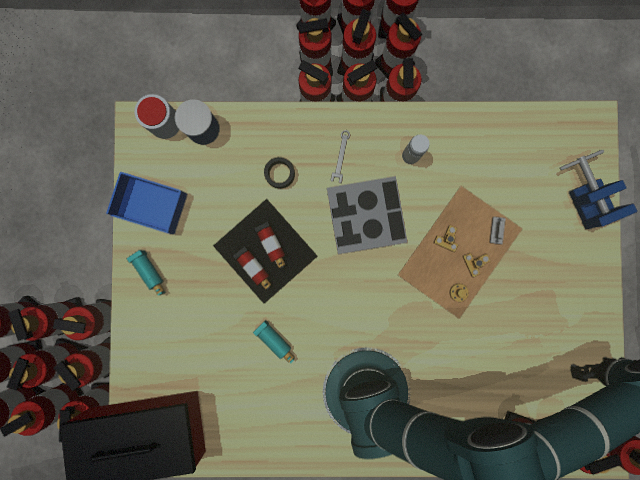

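View pics/scene0.png

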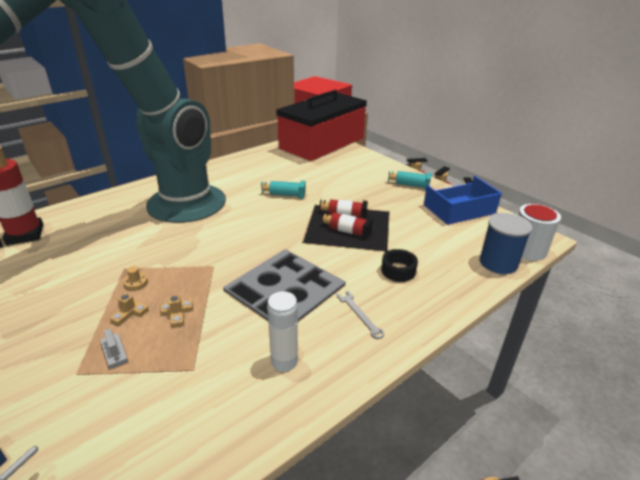

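The top view shows the tray near (367,215), the mat near (265,250) and the cardboard near (460,252). On the cardboard are two valves at (447,238) and (476,265), one cap at (458,292) and one bracket at (497,230). The two red extinguishers lie on the mat, and the turquoise look-alikes are off it. I'll move the wrist camera over the cardboard.

```bash
cat > h.py <<'E'
import numpy as np,cv2
from scipy.spatial.transform import Rotation as R
from plant import arm
def pose(s=None):
    s=s or arm.read_state();T=np.eye(4);T[:3,:3]=R.from_quat(s["ee_rot"]).as_matrix();T[:3,3]=s["eef_pos"];return T
def shot(name,file=None):
    """picture (BGR) and its view (K,dist,world_from_cam)"""
    T=pose();c=arm.get_calibration(name);im=arm.camera(name)[:,:,::-1].copy()
    W=T@np.array(c["mount"]) if name=="wrist" else np.array(c["world_from_camera"])
    if file: cv2.imwrite("pics/"+file,im)
    np.savez("v_%s.npz"%(file or name),im=im,K=c["mtx"],d=[c["k1"],0,0,0],W=W)
    return im,(np.array(c["mtx"]),np.array([c["k1"],0,0,0]),W)
def load(file):
    z=np.load("v_%s.npz"%file);return z["im"],(z["K"],z["d"],z["W"])
def rays(v,px):
    K,d,W=v;u=cv2.undistortPoints(np.float64(px).reshape(-1,1,2),K,d)[:,0]
    D=np.c_[u[:,0],-u[:,1],-np.ones(len(u))]@W[:3,:3].T
    return W[:3,3],D
def onplane(v,px,z):
    o,D=rays(v,px);return (o+D*((z-o[2])/D[:,2])[:,None])[:,:2]
def cross(v1,p1,v2,p2):
    "nearest point of two rays and the miss"
    o1,d1=rays(v1,[p1]);o2,d2=rays(v2,[p2]);A=np.c_[d1[0],-d2[0]]
    t=np.linalg.lstsq(A,o2-o1,rcond=None)[0];a=o1+t[0]*d1[0];b=o2+t[1]*d2[0];return (a+b)/2,np.linalg.norm(a-b)
def proj(v,P):
    K,d,W=v;Q=(np.atleast_2d(P)-W[:3,3])@W[:3,:3];Q=Q*[1,-1,-1]
    return cv2.projectPoints(Q.reshape(-1,1,3),np.zeros(3),np.zeros(3),K,d)[0][:,0]
def plan(xyz,yaw=None,T=None):
    "tool-frame shift in mm (present axes) and turn about tool z (deg); yaw = world direction of tool x"
    T=pose() if T is None else T
    d=T[:3,:3].T@(np.array(xyz)-T[:3,3]);y0=np.degrees(np.arctan2(T[1,0],T[0,0]))
    tilt=np.degrees(np.arccos(-T[2,2]))
    print("now",(T[:3,3]*1e3).round(1),"yaw %.1f tilt %.2f"%(y0,tilt),"dp mm",(d*1e3).round(1),"turnz",None if yaw is None else round((y0-yaw+180)%360-180,1))
E
python3 -m jog '{"angular":[[0,0,0],[0,0,0],[0,0,0],[0,0,0],[0,0,0]],"dp":[[0.045,-0.0295,-0.004],[0.045,-0.0295,-0.004],[0.045,-0.0295,-0.004],[0.045,-0.0295,-0.004],[0.045,-0.0295,-0.004]],"grip":[1,1,1,1,1]}'
python3 -m jog '{"angular":[[0,0,0],[0,0,0],[0,0,0],[0,0,6.4],[0,0,6.4]],"dp":[[0.045,-0.0295,-0.004],[0.045,-0.0295,-0.004],[0.045,-0.0295,-0.004],[0,0,0],[0,0,0]],"grip":[1,1,1,1,1]}'
python3 -m jog '{"angular":[[0,0,0],[0,0,0]],"dp":[[0,0,0],[0,0,0]],"grip":[1,1]}'
python3 - <<'E'
from h import *
shot("wrist","w1.png");plan([.44,-.3,.28],0)
E
```

```text
t: 0.72
eef_pos: [0.3263, -0.4141, 0.2703]
ee_rot: [0.994, 0.112, -0.0, -0.0]
force: [0.8, -0.9, -0.5]
finger_gap: 1.0
finger_force: 0.0
t: 1.35
eef_pos: [0.4376, -0.2988, 0.282]
ee_rot: [1.0, -0.001, -0.0, -0.0]
force: [-0.5, 0.2, -1.0]
finger_gap: 1.002
finger_force: 0.0
t: 1.6
eef_pos: [0.4373, -0.2994, 0.2822]
ee_rot: [1.0, 0.001, -0.0, -0.0]
force: [-0.2, 0.3, 0.4]
finger_gap: 1.002
finger_force: 0.0
now [ 437.2 -299.5  282.2] yaw 0.1 tilt 0.02 dp mm [2.8 0.6 2.2] turnz 0.1
```

View pics/w1.png

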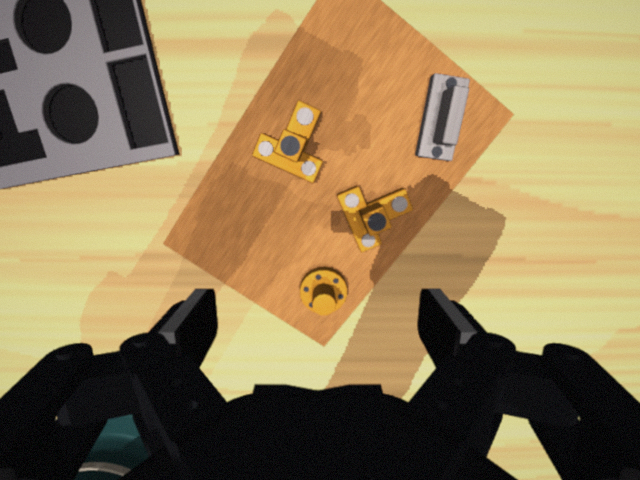

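The wrist view clearly shows the valve necks at (290,146) and (376,221), the cap hub at (323,300), the bracket at (443,115) and part of the tray at top left. I'll take a second view over the tray that still includes the cardboard.

```bash
python3 -m jog '{"angular":[[0,0,0],[0,0,0],[0,0,0],[0,0,0],[0,0,0]],"dp":[[0.022,-0.04,0],[0.022,-0.04,0],[0.022,-0.04,0],[0.022,-0.04,0],[0.022,-0.04,0]],"grip":[1,1,1,1,1]}'
python3 -m jog '{"angular":[[0,0,0],[0,0,0]],"dp":[[0,0,0],[0,0,0]],"grip":[1,1]}'
python3 - <<'E'
from h import *
shot("wrist","w2.png");plan([.44,-.3,.28],0)
E
```

```text
t: 2.28
eef_pos: [0.5478, -0.0982, 0.2823]
ee_rot: [1.0, 0.001, 0.0, -0.0]
force: [1.1, -0.8, 0.6]
finger_gap: 1.0
finger_force: 0.0
t: 2.52
eef_pos: [0.5471, -0.0998, 0.2821]
ee_rot: [1.0, 0.001, -0.0, 0.0]
force: [-0.1, -1.0, -0.3]
finger_gap: 0.999
finger_force: 0.0
now [ 547.  -100.3  282.2] yaw -0.0 tilt 0.02 dp mm [-107.   199.7    2.2] turnz -0.0
```

View pics/w2.png

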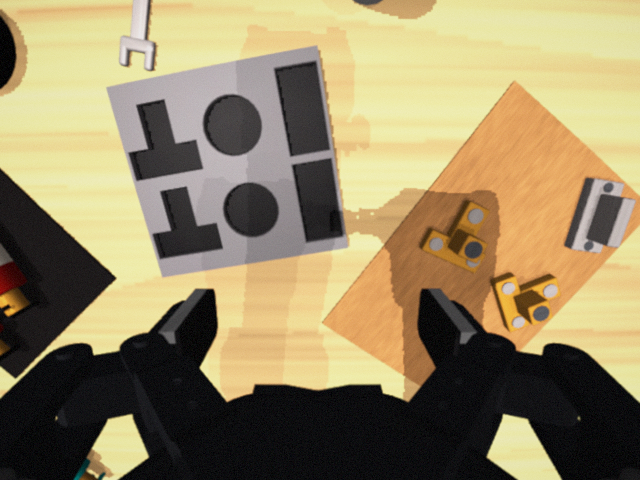

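The second view shows the whole tray, with T pockets at left, round pockets at (232,125) and (250,210), and rectangles at (302,110) and (318,200). The valves are at (470,245) and (540,312), and the bracket is at (603,215). Next I'll measure pockets and parts.

```bash
cat > m1.py <<'E'
from h import *
im1,v1=load("w1.png");im2,v2=load("w2.png")
# tray slab
hsv=cv2.cvtColor(im2,cv2.COLOR_BGR2HSV)
g=((hsv[...,1]<60)&(hsv[...,2]>70)).astype(np.uint8)*255
g[:40]=0;g[285:]=0;g[:,:100]=0;g[:,355:]=0
cs,_=cv2.findContours(g,cv2.RETR_EXTERNAL,cv2.CHAIN_APPROX_NONE)
c=max(cs,key=cv2.contourArea);print("tray area",cv2.contourArea(c))
P=onplane(v2,cv2.convexHull(c)[:,0],.014)
r=cv2.minAreaRect((P*1e3).astype(np.float32));print("tray rect",r)
m=np.zeros_like(g);cv2.drawContours(m,[cv2.convexHull(c)],-1,255,-1);m=cv2.erode(m,np.ones((7,7)))
gray=cv2.cvtColor(im2,cv2.COLOR_BGR2GRAY)
dk=((gray<78)&(m>0)).astype(np.uint8)*255
dk=cv2.morphologyEx(dk,cv2.MORPH_OPEN,np.ones((5,5)))
cs,_=cv2.findContours(dk,cv2.RETR_EXTERNAL,cv2.CHAIN_APPROX_NONE)
yaw=None
L=[]
for c in cs:
    if cv2.contourArea(c)<800: continue
    x=cv2.boundingRect(c);P=(onplane(v2,c[:,0],.014)*1e3).astype(np.float32)
    q=cv2.minAreaRect(P);L.append((x,P,q));print(x,"rect",np.round(q[0],1),np.round(q[1],1),round(q[2],1), "circ",np.round(cv2.minEnclosingCircle(P)[1],1))
a=np.array([ (q[2]+45)%90-45 for x,P,q in L if x[0]>262]);print("yaws",a)
y=np.radians(a.mean());Q=np.array([[np.cos(y),np.sin(y)],[-np.sin(y),np.cos(y)]])
for x,P,q in L:
    p=P@Q.T;lo,hi=p.min(0),p.max(0);cen=(lo+hi)/2
    if x[0]<200: cen=cen-[9,0]
    print(x,"size",(hi-lo).round(1),"point",(cen@Q).round(1))
cv2.imwrite("pics/dk.png",dk)
# tray corner stereo
print("tray corner",cross(v1,(180,155),v2,(348,245)))
# spots on the parts
for n,im,v in(("w1",im1,v1),("w2",im2,v2)):
    h=cv2.cvtColor(im,cv2.COLOR_BGR2HSV)
    gold=((h[...,0]>18)&(h[...,0]<30)&(h[...,1]>170)&(h[...,2]>70)).astype(np.uint8)*255
    cs,_=cv2.findContours(gold,cv2.RETR_EXTERNAL,cv2.CHAIN_APPROX_SIMPLE)
    for c in cs:
        if cv2.contourArea(c)>300:print(n,"gold",cv2.boundingRect(c),cv2.contourArea(c))
    w=((h[...,1]<70)&(h[...,2]>85)).astype(np.uint8)*255
    cs,_=cv2.findContours(w,cv2.RETR_EXTERNAL,cv2.CHAIN_APPROX_NONE)
    for c in cs:
        A=cv2.contourArea(c);b=cv2.boundingRect(c)
        if 60<A<4000 and b[0]>200: M=cv2.moments(c);print(n,"white",round(A),b,round(M["m10"]/M["m00"],1),round(M["m01"]/M["m00"],1))
E
python3 m1.py
```

```text
tray area 40515.5
tray rect ((583.31298828125, 8.092864990234375), (226.9416961669922, 254.53765869140625), 9.570220947265625)
(154, 188, 67, 70) rect [525.   62.6] [79.6 79.5] 9.6 circ 49.3
(224, 183, 54, 54) rect [539.1 -20.2] [62.8 63.6] 88.3 circ 32.1
(293, 159, 50, 82) rect [549.7 -99.8] [92.3 45.5] 10.0 circ 49.9
(130, 101, 71, 79) rect [620.6  79.1] [79.7 79.1] 9.9 circ 49.2
(204, 95, 57, 60) rect [634.9  -4.1] [62.9 62.8] 89.6 circ 32.0
(275, 62, 54, 93) rect [651.1 -82.4] [92.7 44.6] 9.5 circ 50.7
yaws [9.98004818 9.49056911]
(154, 188, 67, 70) size [79.6 79.5] point [516.1  61.1]
(224, 183, 54, 54) size [64.1 64.1] point [539.1 -20.4]
(293, 159, 50, 82) size [92.2 45.6] point [549.7 -99.8]
(130, 101, 71, 79) size [79.8 79.1] point [611.7  77.5]
(204, 95, 57, 60) size [63.6 63.4] point [634.9  -4.2]
(275, 62, 54, 93) size [92.8 44.8] point [651.1 -82.5]
tray corner (array([ 0.49245092, -0.13743202,  0.00155101]), np.float64(0.00033572326784156816))
w1 gold (300, 270, 47, 45) 824.5
w1 gold (253, 101, 69, 81) 1565.0
w1 white 88 (211, 379, 41, 8) 229.0 382.1
w1 white 68 (274, 3
[... 666 characters left out ...]

w2 white 86 (512, 317, 13, 11) 518.1 321.9
w2 white 142 (534, 307, 15, 14) 540.8 313.2
w2 white 112 (544, 285, 13, 12) 550.0 290.5
w2 white 93 (502, 283, 13, 11) 508.0 287.9
w2 white 106 (430, 238, 13, 12) 435.8 243.5
w2 white 144 (468, 209, 15, 15) 475.3 215.7
w2 white 98 (345, 204, 37, 7) 359.6 206.2
w2 white 606 (606, 198, 30, 49) 620.6 222.1
w2 white 198 (342, 185, 61, 7) 373.6 188.6
w2 white 1273 (571, 179, 53, 74) 593.3 213.6
w2 white 1133 (340, 161, 107, 20) 391.6 170.8
w2 white 292 (377, 128, 95, 9) 433.6 131.9
w2 white 130 (548, 108, 68, 7) 576.9 110.9
w2 white 1112 (351, 102, 140, 16) 412.6 110.3
w2 white 352 (578, 43, 62, 15) 616.1 51.6
w2 white 1410 (417, 12, 213, 20) 530.7 21.4
```

```bash
python3 - <<'E'
from h import *
im1,v1=load("w1.png");im2,v2=load("w2.png")
for n,a,b in [("A stem",(304.4,115.9),(475.3,215.7)),("A bar",(265.3,148.2),(435.8,243.5)),("A neck",(289.6,145.2),(473,250)),
 ("B stem",(399,203.7),(550,290.5)),("B bar1",(351.4,200.1),(508,287.9)),("B bar2",(367.7,240.3),(518.1,321.9)),("B neck",(376,221),(540.8,313.2))]:
    p,e=cross(v1,a,v2,b);print(n,(p*1e3).round(1),"miss %.1f"%(e*1e3))
print("A bar mid",onplane(v1,[(308.3,167.7),(265.3,148.2),(304.4,115.9)],.019))
print("cap",onplane(v1,[(323,299)],.053)); print("bracket",onplane(v1,[(443,116)],.019))
print(arm.read_state()["joint_pos"].round(2))
# bottom tray corner heights: pocket corner seen in both views
E
python3 -c "
import cv2
a=cv2.imread('pics/w1.png')[60:320,200:500];b=cv2.imread('pics/w2.png')[180:340,400:640]
a=cv2.resize(a,None,fx=2,fy=2,interpolation=2);cv2.imwrite('pics/c1.png',a)"
```

```text
A stem [ 534.1 -284.4   20.5] miss 0.2
A bar [ 500.  -240.8   20.1] miss 0.1
A neck [ 503.  -270.3   54.6] miss 0.5
B stem [ 438.5 -392.8   21. ] miss 0.1
B bar1 [ 442.4 -337.8   20.6] miss 0.1
B bar2 [ 394.7 -358.5   21.1] miss 0.4
B neck [ 425.5 -361.    55.5] miss 0.2
A bar mid [[ 0.478676   -0.28833206]
 [ 0.49994313 -0.24059848]
 [ 0.53416646 -0.28426132]]
cap [[ 0.33380996 -0.305431  ]]
bracket [[ 0.53528355 -0.43561841]]
[ 0.41  0.28 -0.35  1.74  0.11  1.14 -1.54]
```

View pics/c1.png

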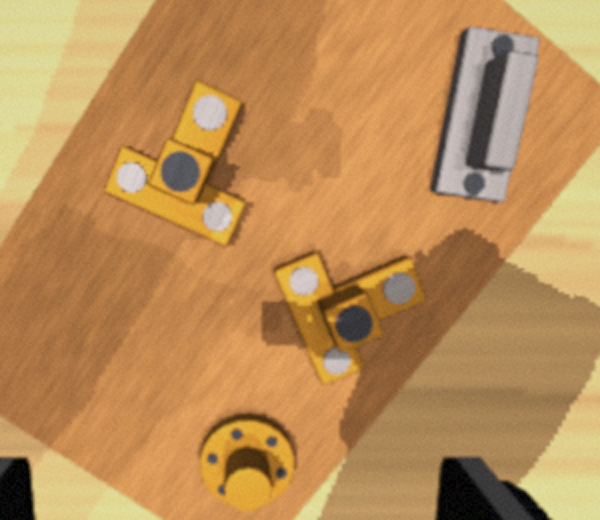

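All heights agree within about 1.5 mm: feet about 20 mm, necks about 54 mm. Valve A is at (503,-270.5) mm with yaw -24°, and valve B is at (425,-361.5) with yaw -66°. I'm going for valve A.

```bash
python3 -m jog '{"angular":[[0,0,0],[0,0,0],[0,0,0],[0,0,0],[0,0,0]],"dp":[[-0.0088,0.034,0.0344],[-0.0088,0.034,0.0344],[-0.0088,0.034,0.0344],[-0.0088,0.034,0.0344],[-0.0088,0.034,0.0344]],"grip":[0.65,0.65,0.65,0.65,0.65]}'
python3 -m jog '{"angular":[[0,0,8],[0,0,8],[0,0,8],[0,0,0],[0,0,0]],"dp":[[0,0,0],[0,0,0],[0,0,0],[0,0,0],[0,0,0]],"grip":[0.65,0.65,0.65,0.65,0.65]}'
python3 - <<'E'
from h import *
im,v=shot("wrist","w3.png");plan([.503,-.2705,.043],-24)
h=cv2.cvtColor(im,cv2.COLOR_BGR2HSV);w=((h[...,1]<70)&(h[...,2]>85)).astype(np.uint8)*255
for c in cv2.findContours(w,cv2.RETR_EXTERNAL,cv2.CHAIN_APPROX_NONE)[0]:
    if cv2.contourArea(c)>150:
        q,r=cv2.minEnclosingCircle(c);print(np.round(q),round(r),(onplane(v,[q],.02)*1e3).round(1),(onplane(v,[q],.054)*1e3).round(1))
E
```

```text
t: 3.2
eef_pos: [0.5022, -0.2716, 0.1094]
ee_rot: [1.0, -0.0, 0.0, 0.0]
force: [0.8, 0.1, 0.5]
finger_gap: 0.649
finger_force: 0.0
t: 3.82
eef_pos: [0.503, -0.2698, 0.1103]
ee_rot: [0.978, -0.206, -0.0, 0.0]
force: [-0.7, 0.7, -0.7]
finger_gap: 0.653
finger_force: 0.0
now [ 503.1 -269.7  110.3] yaw -23.8 tilt 0.00 dp mm [ 0.2  0.7 67.3] turnz 0.2
[616. 386.] 39 [[ 303.7 -438. ]] [[ 344.8 -415.4]]
[444. 287.] 11 [[ 441.9 -337.7]] [[ 461.1 -331. ]]
[357. 269.] 11 [[ 478.5 -287.9]] [[ 491.9 -289. ]]
[280. 268.] 12 [[ 499.9 -240.6]] [[ 510.  -249.3]]
[522. 261.] 13 [[ 437.9 -393.2]] [[ 457.8 -377.7]]
[319. 196.] 14 [[ 533.9 -284.3]] [[ 538.6 -286. ]]
[139. 238.] 72 [[ 557.1 -163.4]] [[ 558.1 -184.3]]
[ 28. 281.] 144 [[562.5 -73.3]] [[ 562.6 -108.5]]
[ 92. 141.] 53 [[ 623.2 -168.6]] [[ 613.7 -188.7]]
[77. 90.] 73 [[ 652.2 -176.6]] [[ 638.  -195.4]]
[548.  94.] 83 [[ 535.1 -436.1]] [[ 539.5 -413.8]]
[212.  18.] 49 [[ 651.8 -269.6]] [[ 637.8 -273.7]]
```

View pics/w3.png

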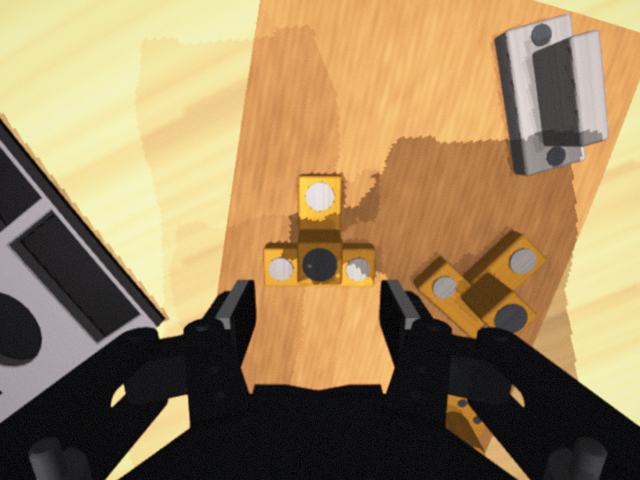

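The valve sits square between the open fingers, with its neck at (319,265), and the new measurement agrees with the earlier one. Descending, gripping and lifting.

```bash
python3 -m jog '{"angular":[[0,0,0],[0,0,0],[0,0,0],[0,0,0],[0,0,0]],"dp":[[0,0.0005,0.022],[0,0,0.022],[0,0,0.013],[0,0,0.01],[0,0,0]],"grip":[0.65,0.65,0.65,0.65,0.65]}'
python3 -m jog '{"angular":[[0,0,0],[0,0,0],[0,0,0],[0,0,0],[0,0,0]],"dp":[[0,0,0],[0,0,0],[0,0,0],[0,0,0],[0,0,0]],"grip":[0,0,0,0,0]}'
python3 -m jog '{"angular":[[0,0,0],[0,0,0],[0,0,0],[0,0,0],[0,0,0]],"dp":[[0,0,-0.01],[0,0,-0.015],[0,0,-0.02],[0,0,-0.02],[0,0,0]],"grip":[0,0,0,0,0]}'
python3 - <<'E'
from h import *
plan([.6117,.0775,.1083],9.65)
E
```

```text
t: 4.5
eef_pos: [0.503, -0.2697, 0.0429]
ee_rot: [0.978, -0.208, -0.0, -0.0]
force: [0.3, 0.2, -0.2]
finger_gap: 0.651
finger_force: 0.0
t: 5.12
eef_pos: [0.5036, -0.27, 0.0441]
ee_rot: [0.978, -0.208, 0.001, 0.0]
force: [-1.0, 0.6, 6.7]
finger_gap: 0.295
finger_force: 60.1
t: 5.75
eef_pos: [0.5039, -0.2702, 0.1102]
ee_rot: [0.978, -0.208, 0.001, 0.0]
force: [0.0, -0.6, -4.3]
finger_gap: 0.291
finger_force: 59.5
now [ 503.9 -270.2  110.2] yaw -24.0 tilt 0.17 dp mm [ -42.8 -361.5    1.7] turnz -33.6
```

```bash
python3 -m jog '{"angular":[[0,0,0],[0,0,0],[0,0,0],[0,0,0],[0,0,0]],"dp":[[-0.0053,-0.0452,0],[-0.0053,-0.0452,0],[-0.0053,-0.0452,0],[-0.0053,-0.0452,0],[-0.0053,-0.0452,0]],"grip":[0,0,0,0,0]}'
python3 -m jog '{"angular":[[0,0,0],[0,0,0],[0,0,0],[0,0,-8.4],[0,0,-8.4]],"dp":[[-0.0053,-0.0452,0],[-0.0053,-0.0452,0],[-0.0053,-0.0452,0],[0,0,0],[0,0,0]],"grip":[0,0,0,0,0]}'
python3 -m jog '{"angular":[[0,0,-8.4],[0,0,-8.4],[0,0,0],[0,0,0]],"dp":[[0,0,0],[0,0,0],[0,0,0],[0,0,0]],"grip":[0,0,0,0]}'
python3 - <<'E'
from h import *
im,v=shot("wrist","w4.png");plan([.6117,.0775,.1083],9.65)
E
```

```text
t: 6.38
eef_pos: [0.5707, -0.0511, 0.1078]
ee_rot: [0.978, -0.208, -0.0, 0.0]
force: [0.4, 0.3, -4.1]
finger_gap: 0.294
finger_force: 59.7
t: 7.0
eef_pos: [0.6109, 0.0785, 0.1075]
ee_rot: [0.998, -0.06, -0.001, 0.0]
force: [-0.3, -0.4, -3.8]
finger_gap: 0.291
finger_force: 60.1
t: 7.5
eef_pos: [0.6112, 0.0777, 0.108]
ee_rot: [0.997, 0.082, -0.0, -0.0]
force: [0.4, -0.3, -4.3]
finger_gap: 0.293
finger_force: 60.2
now [611.2  77.8 108.1] yaw 9.5 tilt 0.02 dp mm [ 0.4  0.4 -0.2] turnz -0.2
```

View pics/w4.png

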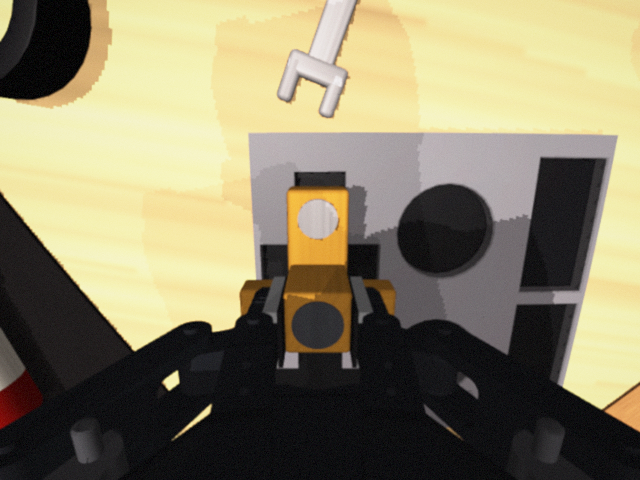

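The held valve is over the T pocket, its stem spot at (318,218) lined up with the pocket stem. Lowering it in.

```bash
python3 -m jog '{"angular":[[0,0,0],[0,0,0],[0,0,0],[0,0,0],[0,0,0]],"dp":[[0.0003,0.0003,0.02],[0,0,0.016],[0,0,0.009],[0,0,0.005],[0,0,0.004]],"grip":[0,0,0,0,0]}'
python3 -m jog '{"angular":[[0,0,0],[0,0,0],[0,0,0],[0,0,0],[0,0,0]],"dp":[[0,0,0.003],[0,0,0.002],[0,0,0.002],[0,0,0.001],[0,0,0]],"grip":[0,0,0,0,0]}'
```

```text
t: 8.18
eef_pos: [0.6118, 0.0776, 0.0541]
ee_rot: [0.996, 0.084, 0.0, -0.0]
force: [0.5, 0.6, -3.1]
finger_gap: 0.292
finger_force: 60.2
t: 8.8
eef_pos: [0.6117, 0.0776, 0.0463]
ee_rot: [0.996, 0.084, -0.0, -0.0]
force: [-0.0, 0.1, -3.4]
finger_gap: 0.293
finger_force: 60.2
```

```bash
python3 -m jog '{"angular":[[0,0,0],[0,0,0],[0,0,0],[0,0,0],[0,0,0]],"dp":[[0,0,0.001],[0,0,0],[0,0,0],[0,0,0],[0,0,0]],"grip":[0,0,0.6,0.6,0.6]}'
python3 -m jog '{"angular":[[0,0,0],[0,0,0],[0,0,0],[0,0,0],[0,0,0]],"dp":[[0,0,-0.02],[0,0,-0.03],[0,0,-0.04],[0,0,-0.04],[0,0,-0.02]],"grip":[0.6,0.6,0.6,0.6,0.6]}'
python3 - <<'E'
from h import *
plan([.4247,-.3615,.1975],-66)
E
```

```text
t: 9.43
eef_pos: [0.6118, 0.0776, 0.0455]
ee_rot: [0.996, 0.084, 0.0, -0.0]
force: [0.1, -0.2, 0.1]
finger_gap: 0.598
finger_force: 0.0
t: 10.05
eef_pos: [0.6124, 0.0778, 0.1988]
ee_rot: [0.996, 0.084, 0.002, -0.0]
force: [-0.7, -0.2, -0.0]
finger_gap: 0.6
finger_force: 0.0
now [612.4  77.8 198.8] yaw 9.6 tilt 0.20 dp mm [-258.5  401.7    0.5] turnz 75.6
```

```bash
cat > spots.py <<'E'
from h import *
import sys
f=sys.argv[1];tx=[float(a) for a in sys.argv[2:5]]
im,v=shot("wrist",f);plan([tx[0],tx[1],.0430],tx[2])
h=cv2.cvtColor(im,cv2.COLOR_BGR2HSV);w=((h[...,1]<70)&(h[...,2]>85)).astype(np.uint8)*255
for c in cv2.findContours(w,cv2.RETR_EXTERNAL,cv2.CHAIN_APPROX_NONE)[0]:
    A=cv2.contourArea(c)
    if A>60:
        q,r=cv2.minEnclosingCircle(c)
        if A>.6*3.14*r*r: print(np.round(q),round(r),(onplane(v,[q],.02)*1e3).round(1),(onplane(v,[q],.054)*1e3).round(1))
E
python3 -m jog '{"angular":[[0,0,0],[0,0,0],[0,0,0],[0,0,0],[0,0,0]],"dp":[[-0.0258,0.0402,0],[-0.0258,0.0402,0],[-0.0258,0.0402,0],[-0.0258,0.0402,0],[-0.0258,0.0402,0]],"grip":[0.65,0.65,0.65,0.65,0.65]}'
python3 -m jog '{"angular":[[0,0,0],[0,0,0],[0,0,0],[0,0,0],[0,0,0]],"dp":[[-0.0258,0.0402,0],[-0.0258,0.0402,0],[-0.0258,0.0402,0],[-0.0258,0.0402,0],[-0.0258,0.0402,0]],"grip":[0.65,0.65,0.65,0.65,0.65]}'
python3 -m jog '{"angular":[[0,0,9.5],[0,0,9.5],[0,0,9.5],[0,0,9.5],[0,0,9.5]],"dp":[[0,0,0],[0,0,0],[0,0,0],[0,0,0],[0,0,0]],"grip":[0.65,0.65,0.65,0.65,0.65]}'
python3 -m jog '{"angular":[[0,0,9.5],[0,0,9.5],[0,0,9.1],[0,0,0],[0,0,0]],"dp":[[0,0,0],[0,0,0],[0,0,0],[0,0,0],[0,0,0]],"grip":[0.65,0.65,0.65,0.65,0.65]}'
python3 spots.py w5.png .4247 -.3615 -66
```

```text
t: 10.68
eef_pos: [0.5172, -0.1435, 0.1957]
ee_rot: [0.996, 0.084, 0.0, 0.0]
force: [1.2, -0.4, -0.6]
finger_gap: 0.646
finger_force: 0.0
t: 11.3
eef_pos: [0.4237, -0.3631, 0.1957]
ee_rot: [0.996, 0.084, 0.0, -0.0]
force: [0.3, -0.6, -0.2]
finger_gap: 0.647
finger_force: 0.0
t: 11.92
eef_pos: [0.4244, -0.3617, 0.1956]
ee_rot: [0.945, -0.327, -0.0, -0.0]
force: [-0.5, -0.6, -0.6]
finger_gap: 0.651
finger_force: 0.0
t: 12.55
eef_pos: [0.4245, -0.3617, 0.1954]
ee_rot: [0.84, -0.543, -0.0, -0.0]
force: [0.5, 1.0, 0.6]
finger_gap: 0.654
finger_force: 0.0
now [ 424.5 -361.8  195.4] yaw -65.8 tilt 0.01 dp mm [ -0.2  -0.3 152.4] turnz 0.2
[346. 236.] 9 [[ 394.5 -358.7]] [[ 400.9 -365.8]]
[289. 236.] 9 [[ 442.1 -337.7]] [[ 443.1 -347.2]]
[317. 228.] 11 [[ 421.2 -354.4]] [[ 424.6 -362. ]]
[317. 182.] 10 [[ 438.1 -392.9]] [[ 439.6 -396.1]]
```

```bash
python3 -m jog '{"angular":[[0,0,0.2],[0,0,0],[0,0,0],[0,0,0],[0,0,0]],"dp":[[0,0,0.04],[0,0,0.045],[0,0,0.035],[0,0,0.02],[0,0,0.012]],"grip":[0.65,0.65,0.65,0.65,0.65]}'
python3 -m jog '{"angular":[[0,0,0],[0,0,0],[0,0,0],[0,0,0],[0,0,0]],"dp":[[0,0,0],[0,0,0],[0,0,0],[0,0,0],[0,0,0]],"grip":[0.65,0,0,0,0]}'
python3 -m jog '{"angular":[[0,0,0],[0,0,0],[0,0,0],[0,0,0],[0,0,0]],"dp":[[0,0,0],[0,0,-0.015],[0,0,-0.025],[0,0,-0.025],[0,0,0]],"grip":[0,0,0,0,0]}'
python3 - <<'E'
from h import *
plan([.5161,.0611,.1083],9.65)
E
```

```text
t: 13.22
eef_pos: [0.4242, -0.3617, 0.0423]
ee_rot: [0.838, -0.545, -0.001, -0.0]
force: [-0.1, -0.0, -0.3]
finger_gap: 0.65
finger_force: 0.0
t: 13.85
eef_pos: [0.425, -0.3622, 0.0443]
ee_rot: [0.838, -0.546, 0.001, 0.0]
force: [-0.9, 0.6, 6.4]
finger_gap: 0.296
finger_force: 60.0
t: 14.48
eef_pos: [0.4253, -0.3625, 0.1106]
ee_rot: [0.838, -0.546, 0.002, 0.0]
force: [-0.2, -0.5, -5.4]
finger_gap: 0.294
finger_force: 59.9
now [ 425.3 -362.5  110.6] yaw -66.2 tilt 0.21 dp mm [-350.8 -254.2    1.6] turnz -75.8
```

```bash
python3 -m jog '{"angular":[[0,0,0],[0,0,0],[0,0,0],[0,0,0],[0,0,0]],"dp":[[-0.0351,-0.0254,0],[-0.0351,-0.0254,0],[-0.0351,-0.0254,0],[-0.0351,-0.0254,0],[-0.0351,-0.0254,0]],"grip":[0,0,0,0,0]}'
python3 -m jog '{"angular":[[0,0,0],[0,0,0],[0,0,0],[0,0,0],[0,0,0]],"dp":[[-0.0351,-0.0254,0],[-0.0351,-0.0254,0],[-0.0351,-0.0254,0],[-0.0351,-0.0254,0],[-0.0351,-0.0254,0]],"grip":[0,0,0,0,0]}'
python3 -m jog '{"angular":[[0,0,-9.5],[0,0,-9.5],[0,0,-9.5],[0,0,-9.5],[0,0,-9.5]],"dp":[[0,0,0],[0,0,0],[0,0,0],[0,0,0],[0,0,0]],"grip":[0,0,0,0,0]}'
python3 -m jog '{"angular":[[0,0,-9.5],[0,0,-9.5],[0,0,-9.3],[0,0,0],[0,0,0]],"dp":[[0,0,0],[0,0,0],[0,0,0],[0,0,0],[0,0,0]],"grip":[0,0,0,0,0]}'
python3 - <<'E'
from h import *
plan([.5161,.0611,.0535],9.65)
E
```

```text
t: 15.1
eef_pos: [0.4696, -0.1486, 0.1078]
ee_rot: [0.838, -0.546, -0.0, 0.0]
force: [1.1, 0.1, -4.1]
finger_gap: 0.294
finger_force: 59.8
t: 15.72
eef_pos: [0.5132, 0.055, 0.1074]
ee_rot: [0.838, -0.546, -0.001, 0.0]
force: [0.7, -0.2, -4.8]
finger_gap: 0.294
finger_force: 59.8
t: 16.35
eef_pos: [0.513, 0.0536, 0.1074]
ee_rot: [0.987, -0.16, -0.001, 0.0]
force: [-0.1, -0.2, -3.7]
finger_gap: 0.297
finger_force: 59.9
t: 16.98
eef_pos: [0.5132, 0.0536, 0.1077]
ee_rot: [0.997, 0.082, -0.001, -0.0]
force: [0.9, -0.0, -3.6]
finger_gap: 0.296
finger_force: 59.9
now [513.2  53.6 107.7] yaw 9.4 tilt 0.09 dp mm [ 4.1 -6.9 54.2] turnz -0.3
```

```bash
python3 -m jog '{"angular":[[0,0,-0.2],[0,0,0],[0,0,0],[0,0,0],[0,0,0]],"dp":[[0.0041,-0.0069,0],[0,0,0.02],[0,0,0.02],[0,0,0.014],[0,0,0]],"grip":[0,0,0,0,0]}'
python3 - <<'E'
from h import *
plan([.5161,.0611,.0463],9.65)
E
```

```text
t: 17.6
eef_pos: [0.5159, 0.0615, 0.0532]
ee_rot: [0.996, 0.085, -0.001, -0.0]
force: [-0.4, -0.0, -4.4]
finger_gap: 0.289
finger_force: 59.8
now [515.9  61.5  53.2] yaw 9.8 tilt 0.15 dp mm [0.2 0.4 6.9] turnz 0.2
```

```bash
python3 -m jog '{"angular":[[0,0,0],[0,0,0],[0,0,0],[0,0,0],[0,0,0]],"dp":[[0.0002,0.0003,0.003],[0,0,0.003],[0,0,0.002],[0,0,0],[0,0,0]],"grip":[0,0,0,0,0]}'
python3 -m jog '{"angular":[[0,0,0],[0,0,0],[0,0,0],[0,0,0],[0,0,0]],"dp":[[0,0,0],[0,0,0],[0,0,0],[0,0,0],[0,0,-0.01]],"grip":[0,0.6,0.6,0.6,0.6]}'
python3 -m jog '{"angular":[[0,0,0],[0,0,0],[0,0,0],[0,0,0],[0,0,0]],"dp":[[0,0,-0.03],[0,0,-0.04],[0,0,-0.04],[0,0,-0.04],[0,0,0]],"grip":[0.6,0.6,0.6,0.6,0.6]}'
python3 - <<'E'
from h import *
plan([.335,-.306,.20],-80)
E
```

```text
t: 18.23
eef_pos: [0.5166, 0.0609, 0.0461]
ee_rot: [0.996, 0.085, -0.0, -0.0]
force: [0.1, -0.1, -4.1]
finger_gap: 0.296
finger_force: 59.8
t: 18.85
eef_pos: [0.5162, 0.0609, 0.0559]
ee_rot: [0.996, 0.086, -0.001, -0.0]
force: [0.0, 0.3, 0.3]
finger_gap: 0.599
finger_force: 0.0
t: 19.48
eef_pos: [0.518, 0.0611, 0.2095]
ee_rot: [0.996, 0.085, 0.002, -0.0]
force: [0.5, 0.8, -0.4]
finger_gap: 0.598
finger_force: 0.0
now [518.   61.1 209.5] yaw 9.8 tilt 0.26 dp mm [-242.9  330.6    8.4] turnz 89.8
```

```bash
python3 -m jog '{"angular":[[0,0,0],[0,0,0],[0,0,0],[0,0,0],[0,0,0]],"dp":[[-0.027,0.0367,0.001],[-0.027,0.0367,0.001],[-0.027,0.0367,0.001],[-0.027,0.0367,0.001],[-0.027,0.0367,0.001]],"grip":[0.65,0.65,0.65,0.65,0.65]}'
python3 -m jog '{"angular":[[0,0,0],[0,0,0],[0,0,0],[0,0,0],[0,0,0]],"dp":[[-0.027,0.0367,0.001],[-0.027,0.0367,0.001],[-0.027,0.0367,0.001],[-0.027,0.0367,0.001],[0,0,0]],"grip":[0.65,0.65,0.65,0.65,0.65]}'
python3 - <<'E'
from h import *
im,v=shot("wrist","w6.png");plan([.335,-.306,.043])
h=cv2.cvtColor(im,cv2.COLOR_BGR2HSV)
gold=((h[...,0]>17)&(h[...,0]<32)&(h[...,1]>150)&(h[...,2]>60)).astype(np.uint8)*255
for c in cv2.findContours(gold,cv2.RETR_EXTERNAL,cv2.CHAIN_APPROX_NONE)[0]:
    if cv2.contourArea(c)>300:
        q,r=cv2.minEnclosingCircle(c);print(np.round(q),round(r),(onplane(v,[q],.019)*1e3).round(1))
E
```

```text
t: 20.1
eef_pos: [0.4139, -0.1441, 0.2009]
ee_rot: [0.996, 0.086, -0.001, -0.0]
force: [0.6, -0.1, 0.7]
finger_gap: 0.648
finger_force: 0.0
t: 20.72
eef_pos: [0.3316, -0.3082, 0.1969]
ee_rot: [0.997, 0.083, -0.001, -0.0]
force: [0.0, 0.6, -0.8]
finger_gap: 0.651
finger_force: 0.0
now [ 332.6 -306.6  196.8] yaw 9.7 tilt 0.10 dp mm [ 2.700e+00 -1.000e-01  1.538e+02] turnz None
[315. 223.] 32 [[ 327.9 -305.8]]
```

View pics/w6.png

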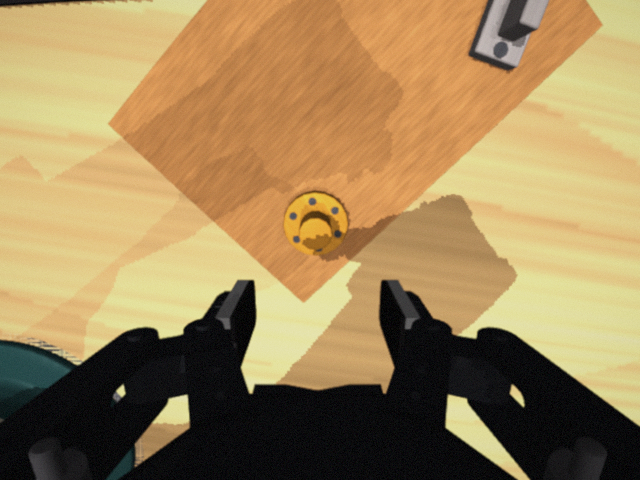

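The cap is at (316,223) between the fingers. I'll fit its rim circle using only the far part of the outline, and take the hub top as the second cue.

Run:
```python
from h import *
from scipy.optimize import least_squares
im,v=load("w6.png");h=cv2.cvtColor(im,cv2.COLOR_BGR2HSV)
gold=((h[...,0]>15)&(h[...,0]<32)&(h[...,1]>170)&(h[...,2]>60)).astype(np.uint8)*255
gold[:180]=0;gold[260:]=0;gold[:,:280]=0;gold[:,355:]=0
for lo in(150,170,190):
    g=gold.copy();g[h[...,1]<lo]=0
    c=max(cv2.findContours(g,cv2.RETR_EXTERNAL,cv2.CHAIN_APPROX_NONE)[0],key=cv2.contourArea)[:,0]
    c=c[c[:,1]<232];P=onplane(v,c,.019)*1e3
    f=lambda p:np.hypot(P[:,0]-p[0],P[:,1]-p[1])-p[2]
    s=least_squares(f,[330,-306,30],loss="soft_l1");print(s.x.round(1),len(c),np.abs(s.fun).mean().round(2))
cv2.imwrite("pics/c6.png",cv2.resize(im[180:270,270:360],None,fx=6,fy=6,interpolation=2))
print(onplane(v,[(317,235)],.053)*1e3)
p=[.3308,-.306];print(proj(v,[[*p,.053],[*p,.019]]))
```

```text
[ 327.9 -305.9   29.2] 109 0.3
[ 327.9 -305.9   29.2] 109 0.3
[ 327.2 -307.7   27.1] 232 3.63
[[ 326.09648833 -307.90254403]]
[[315.65742053 229.13433393]
 [315.80930997 220.15834122]]
```

View pics/c6.png

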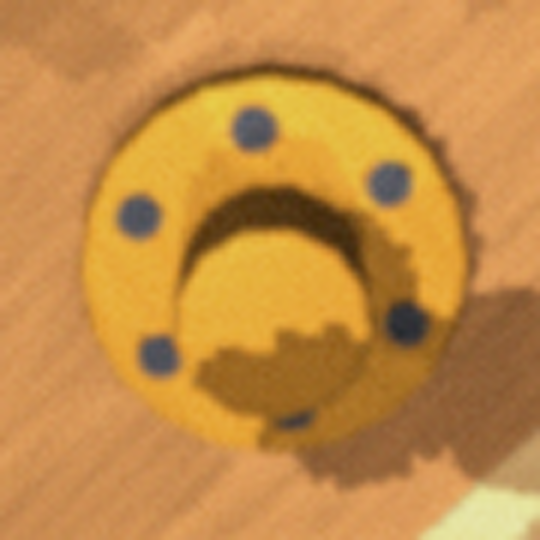

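```bash
python3 -m jog '{"angular":[[0,0,0],[0,0,0],[0,0,0],[0,0,0],[0,0,0]],"dp":[[-0.0054,-0.0015,0.03],[0,0,0.03],[0,0,0.027],[0,0,0],[0,0,0]],"grip":[0.65,0.65,0.65,0.65,0.65]}'
python3 - <<'E'
from h import *
im,v=shot("wrist","w7.png");plan([.327,-.306,.043])
h=cv2.cvtColor(im,cv2.COLOR_BGR2HSV)
d=((h[...,2]<110)&(h[...,1]<130)).astype(np.uint8)*255
for c in cv2.findContours(d,cv2.RETR_EXTERNAL,cv2.CHAIN_APPROX_NONE)[0]:
    q,r=cv2.minEnclosingCircle(c)
    if 2<r<12 and cv2.contourArea(c)>.55*3.14*r*r and abs(q[0]-318)<80: print(np.round(q),round(r,1),(onplane(v,[q],.02)*1e3).round(1))
cv2.imwrite("pics/c7.png",cv2.resize(im[180:340,220:420],None,fx=3,fy=3,interpolation=2))
E
```

```text
t: 21.4
eef_pos: [0.3284, -0.3052, 0.1109]
ee_rot: [0.996, 0.086, -0.0, -0.0]
force: [0.0, -0.5, -0.1]
finger_gap: 0.653
finger_force: 0.0
now [ 328.5 -305.4  111.1] yaw 9.8 tilt 0.03 dp mm [-1.6  0.3 68.1] turnz None
[293. 269.] 4.6 [[ 310.5 -290.8]]
[350. 262.] 4.8 [[ 322.  -327.3]]
[288. 238.] 4.2 [[ 331.8 -284.3]]
[346. 231.] 4.0 [[ 342.7 -321. ]]
[315. 218.] 4.4 [[ 347.7 -299.6]]
```

View pics/c7.png

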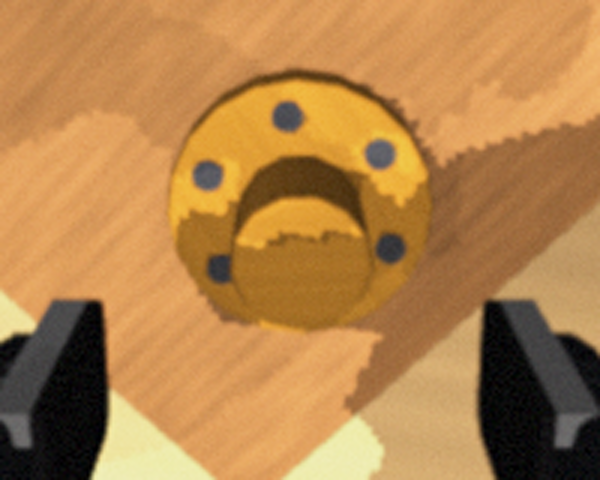

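```bash
python3 -m jog '{"angular":[[0,0,0],[0,0,0],[0,0,0],[0,0,0],[0,0,0]],"dp":[[-0.0018,0.0002,0.02],[0,0,0.025],[0,0,0.015],[0,0,0.008],[0,0,0]],"grip":[0.65,0.65,0.65,0.65,0.65]}'
python3 -m jog '{"angular":[[0,0,0],[0,0,0],[0,0,0],[0,0,0],[0,0,0]],"dp":[[0,0,0],[0,0,0],[0,0,0],[0,0,0],[0,0,0]],"grip":[0,0,0,0,0]}'
python3 -m jog '{"angular":[[0,0,0],[0,0,0],[0,0,0],[0,0,0],[0,0,0]],"dp":[[0,0,0],[0,0,-0.015],[0,0,-0.025],[0,0,-0.025],[0,0,0]],"grip":[0,0,0,0,0]}'
python3 - <<'E'
from h import *
plan([.5391,-.0204,.1083],9.65)
E
```

```text
t: 22.08
eef_pos: [0.3261, -0.3059, 0.0422]
ee_rot: [0.996, 0.085, -0.001, -0.0]
force: [0.0, -0.5, 0.1]
finger_gap: 0.647
finger_force: 0.0
t: 22.7
eef_pos: [0.3264, -0.3062, 0.0429]
ee_rot: [0.996, 0.085, -0.0, 0.0]
force: [-2.0, 2.4, 12.5]
finger_gap: 0.307
finger_force: 58.2
t: 23.32
eef_pos: [0.3269, -0.3065, 0.1091]
ee_rot: [0.996, 0.085, 0.001, 0.001]
force: [0.5, -0.3, -2.8]
finger_gap: 0.312
finger_force: 59.4
now [ 326.9 -306.5  109.1] yaw 9.8 tilt 0.15 dp mm [ 257.9 -245.8    0.6] turnz 0.2
```

```bash
python3 -m jog '{"angular":[[0,0,0],[0,0,0],[0,0,0],[0,0,0],[0,0,0]],"dp":[[0.0322,-0.0307,0],[0.0322,-0.0307,0],[0.0322,-0.0307,0],[0.0322,-0.0307,0],[0.0322,-0.0307,0]],"grip":[0,0,0,0,0]}'
python3 -m jog '{"angular":[[0,0,0],[0,0,0],[0,0,0],[0,0,0],[0,0,0]],"dp":[[0.0322,-0.0307,0],[0.0322,-0.0307,0],[0.0322,-0.0307,0],[0,0,0],[0,0,0]],"grip":[0,0,0,0,0]}'
python3 - <<'E'
from h import *
plan([.5391,-.0204,.0535],9.65)
E
```

```text
t: 23.95
eef_pos: [0.459, -0.1259, 0.1065]
ee_rot: [0.996, 0.085, -0.001, -0.0]
force: [1.0, -0.5, -3.1]
finger_gap: 0.308
finger_force: 59.6
t: 24.58
eef_pos: [0.5374, -0.0203, 0.1063]
ee_rot: [0.996, 0.085, -0.001, -0.0]
force: [-0.3, 0.7, -3.0]
finger_gap: 0.311
finger_force: 59.8
now [537.4 -20.3 106.3] yaw 9.8 tilt 0.14 dp mm [ 1.8  0.4 52.8] turnz 0.2
```

```bash
python3 -m jog '{"angular":[[0,0,0],[0,0,0],[0,0,0],[0,0,0],[0,0,0]],"dp":[[0.0018,0.0004,0.02],[0,0,0.02],[0,0,0.013],[0,0,0.003],[0,0,0]],"grip":[0,0,0,0,0]}'
python3 -m jog '{"angular":[[0,0,0],[0,0,0],[0,0,0],[0,0,0],[0,0,0]],"dp":[[0,0,0.002],[0,0,0.002],[0,0,0.001],[0,0,0],[0,0,0]],"grip":[0,0,0,0,0]}'
python3 -m jog '{"angular":[[0,0,0],[0,0,0],[0,0,0],[0,0,0],[0,0,0]],"dp":[[0,0,0],[0,0,0],[0,0,0],[0,0,0],[0,0,-0.01]],"grip":[0,0.6,0.6,0.6,0.6]}'
python3 -m jog '{"angular":[[0,0,0],[0,0,0],[0,0,0],[0,0,0],[0,0,0]],"dp":[[0,0,-0.03],[0,0,-0.04],[0,0,-0.04],[0,0,-0.04],[0,0,0]],"grip":[0.6,0.6,0.6,0.6,0.6]}'
python3 - <<'E'
from h import *
plan([.5353,-.4356,.2],-10)
E
```

```text
t: 25.2
eef_pos: [0.5399, -0.0203, 0.0512]
ee_rot: [0.996, 0.085, -0.0, -0.0]
force: [-0.2, 0.0, -2.3]
finger_gap: 0.308
finger_force: 59.8
t: 25.82
eef_pos: [0.5399, -0.0201, 0.046]
ee_rot: [0.996, 0.086, -0.0, -0.0]
force: [-0.3, -0.6, -2.5]
finger_gap: 0.308
finger_force: 59.8
t: 26.45
eef_pos: [0.5395, -0.0201, 0.0559]
ee_rot: [0.996, 0.085, -0.001, -0.0]
force: [-0.2, 0.8, 0.4]
finger_gap: 0.596
finger_force: 0.0
t: 27.08
eef_pos: [0.5414, -0.0202, 0.2095]
ee_rot: [0.996, 0.085, 0.002, 0.0]
force: [0.1, -0.2, 0.1]
finger_gap: 0.6
finger_force: 0.0
now [541.4 -20.2 209.5] yaw 9.8 tilt 0.26 dp mm [-76.7 408.3   9.4] turnz 19.8
```

```bash
python3 -m jog '{"angular":[[0,0,0],[0,0,0],[0,0,0],[0,0,0],[0,0,0]],"dp":[[-0.0085,0.0454,0.001],[-0.0085,0.0454,0.001],[-0.0085,0.0454,0.001],[-0.0085,0.0454,0.001],[-0.0085,0.0454,0.001]],"grip":[0.65,0.65,0.65,0.65,0.65]}'
python3 -m jog '{"angular":[[0,0,0],[0,0,0],[0,0,0],[0,0,0],[0,0,10]],"dp":[[-0.0085,0.0454,0.001],[-0.0085,0.0454,0.001],[-0.0085,0.0454,0.001],[-0.0085,0.0454,0.001],[0,0,0]],"grip":[0.65,0.65,0.65,0.65,0.65]}'
python3 -m jog '{"angular":[[0,0,10],[0,0,0],[0,0,0]],"dp":[[0,0,0],[0,0,0],[0,0,0]],"grip":[0.65,0.65,0.65]}'
python3 - <<'E'
from h import *
im,v=shot("wrist","w8.png");plan([.5353,-.4356,.043],-10)
g=cv2.cvtColor(im,cv2.COLOR_BGR2HSV)
d=((g[...,2]<110)&(g[...,1]<110)).astype(np.uint8)*255
for c in cv2.findContours(d,cv2.RETR_LIST,cv2.CHAIN_APPROX_NONE)[0]:
    q,r=cv2.minEnclosingCircle(c)
    if 3<r<12 and cv2.contourArea(c)>.55*3.14*r*r and abs(q[0]-318)<100: print(np.round(q),round(r,1),(onplane(v,[q],.02)*1e3).round(1))
w=((g[...,1]<75)&(g[...,2]>85)).astype(np.uint8)*255
for c in cv2.findContours(w,cv2.RETR_EXTERNAL,cv2.CHAIN_APPROX_NONE)[0]:
    if cv2.contourArea(c)>300 and abs(c[:,0,0].mean()-318)<100:
        r=cv2.minAreaRect((onplane(v,c[:,0],.019)*1e3).astype(np.float32));print(cv2.boundingRect(c),np.round(r[0],1),np.round(r[1],1),round(r[2],1))
cv2.imwrite("pics/c8.png",cv2.resize(im[130:330,190:450],None,fx=2.5,fy=2.5,interpolation=2))
E
```

```text
t: 27.7
eef_pos: [0.5364, -0.2524, 0.2007]
ee_rot: [0.996, 0.086, -0.001, -0.0]
force: [0.4, -0.1, -0.1]
finger_gap: 0.648
finger_force: 0.0
t: 28.32
eef_pos: [0.5321, -0.4396, 0.1959]
ee_rot: [1.0, -0.005, -0.001, 0.0]
force: [-0.3, 1.1, -0.0]
finger_gap: 0.649
finger_force: 0.0
t: 28.7
eef_pos: [0.5342, -0.4355, 0.1967]
ee_rot: [0.996, -0.087, -0.001, -0.0]
force: [-0.4, 0.4, -0.3]
finger_gap: 0.649
finger_force: 0.0
now [ 534.2 -435.6  196.8] yaw -10.0 tilt 0.07 dp mm [  1.2  -0.2 153.8] turnz 0.0
[302. 467.] 3.1 [[ 249. -367.]]
[267. 464.] 3.0 [[ 261.1 -328. ]]
[373. 449.] 3.1 [[ 261.6 -451.3]]
[303. 448.] 3.2 [[ 277.  -373.4]]
[232. 436.] 3.2 [[ 307.1 -298. ]]
[279. 432.] 3.2 [[ 304.1 -351.3]]
[335. 395.] 3.7 [[ 342.5 -420.1]]
[394. 334.] 3.0 [[ 405.3 -491.1]]
[318. 180.] 6.0 [[ 569.2 -441.1]]
(295, 171, 47, 95) [ 533.7 -436.2] [39.7 87.8] 82.3
(256, 0, 67, 11) [ 709.6 -442.7] [52.2  7.2] 79.8
```

View pics/c8.png

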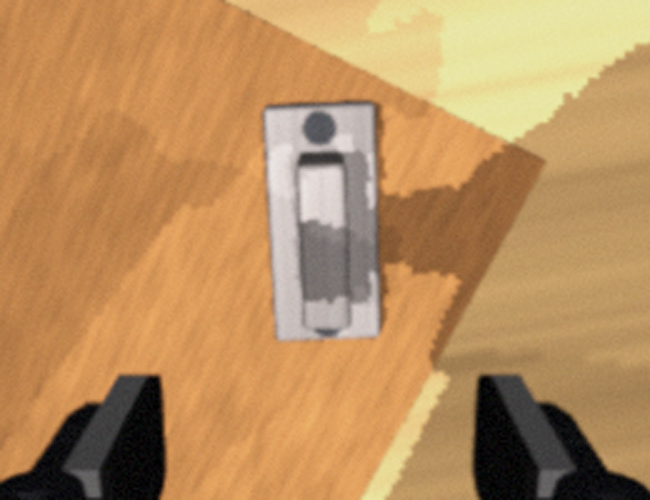

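The bracket is well seen: foot 88 × 40 mm, centred at (533.7,-436.2), yaw about -7.8°. Picking it up.

```bash
python3 -m jog '{"angular":[[0,0,-2.2],[0,0,0],[0,0,0],[0,0,0],[0,0,0]],"dp":[[-0.0004,0.0007,0.04],[0,0,0.045],[0,0,0.035],[0,0,0.02],[0,0,0.0125]],"grip":[0.65,0.65,0.65,0.65,0.65]}'
python3 -m jog '{"angular":[[0,0,0],[0,0,0],[0,0,0],[0,0,0],[0,0,0]],"dp":[[0,0,0],[0,0,0],[0,0,0],[0,0,0],[0,0,0]],"grip":[0.65,0,0,0,0]}'
python3 -m jog '{"angular":[[0,0,0],[0,0,0],[0,0,0],[0,0,0],[0,0,0]],"dp":[[0,0,0],[0,0,-0.015],[0,0,-0.025],[0,0,-0.025],[0,0,0]],"grip":[0,0,0,0,0]}'
python3 - <<'E'
from h import *
plan([.5497,-.0998,.1083],9.65)
E
```

```text
t: 29.38
eef_pos: [0.5336, -0.4364, 0.0439]
ee_rot: [0.998, -0.069, -0.001, -0.0]
force: [0.7, 0.1, 0.9]
finger_gap: 0.65
finger_force: 0.0
t: 30.0
eef_pos: [0.534, -0.4367, 0.0454]
ee_rot: [0.998, -0.07, 0.0, 0.0]
force: [-0.5, 0.2, 6.1]
finger_gap: 0.175
finger_force: 59.0
t: 30.62
eef_pos: [0.5345, -0.4371, 0.1122]
ee_rot: [0.998, -0.07, 0.001, 0.001]
force: [0.8, 0.8, -2.5]
finger_gap: 0.176
finger_force: 59.0
now [ 534.5 -437.1  112.2] yaw -8.0 tilt 0.17 dp mm [ -31.9 -336.2    3.2] turnz -17.6
```

```bash
python3 -m jog '{"angular":[[0,0,0],[0,0,0],[0,0,0],[0,0,0],[0,0,0]],"dp":[[-0.004,-0.042,0],[-0.004,-0.042,0],[-0.004,-0.042,0],[-0.004,-0.042,0],[-0.004,-0.042,0]],"grip":[0,0,0,0,0]}'
python3 -m jog '{"angular":[[0,0,0],[0,0,0],[0,0,0],[0,0,-8.8],[0,0,-8.8]],"dp":[[-0.004,-0.042,0],[-0.004,-0.042,0],[-0.004,-0.042,0],[0,0,0],[0,0,0]],"grip":[0,0,0,0,0]}'
python3 -m jog '{"angular":[[0,0,0],[0,0,0]],"dp":[[0,0,0],[0,0,0]],"grip":[0,0]}'
python3 - <<'E'
from h import *
plan([.5497,-.0998,.0555],9.65)
E
```

```text
t: 31.25
eef_pos: [0.5427, -0.2241, 0.109]
ee_rot: [0.998, -0.07, -0.001, -0.0]
force: [0.4, -0.1, -2.4]
finger_gap: 0.177
finger_force: 59.0
t: 31.88
eef_pos: [0.5484, -0.0984, 0.109]
ee_rot: [0.996, 0.087, -0.001, -0.0]
force: [0.4, 0.0, -1.9]
finger_gap: 0.176
finger_force: 59.1
t: 32.12
eef_pos: [0.5485, -0.0994, 0.1092]
ee_rot: [0.997, 0.082, -0.001, -0.0]
force: [0.5, 0.0, -2.6]
finger_gap: 0.179
finger_force: 59.1
now [548.5 -99.4 109.2] yaw 9.4 tilt 0.08 dp mm [ 1.2  0.7 53.7] turnz -0.3
```

```bash
python3 -m jog '{"angular":[[0,0,-0.2],[0,0,0],[0,0,0],[0,0,0],[0,0,0]],"dp":[[0.0012,0.0006,0.02],[0,0,0.02],[0,0,0.013],[0,0,0.002],[0,0,0]],"grip":[0,0,0,0,0]}'
python3 -m jog '{"angular":[[0,0,0],[0,0,0],[0,0,0],[0,0,0],[0,0,0]],"dp":[[0,0,0.003],[0,0,0.002],[0,0,0.002],[0,0,0],[0,0,0]],"grip":[0,0,0,0,0]}'
python3 -m jog '{"angular":[[0,0,0],[0,0,0],[0,0,0],[0,0,0],[0,0,0]],"dp":[[0,0,0],[0,0,0],[0,0,0],[0,0,0],[0,0,-0.01]],"grip":[0,0.5,0.5,0.5,0.5]}'
python3 -m jog '{"angular":[[0,0,0],[0,0,0],[0,0,0],[0,0,0],[0,0,0]],"dp":[[0,0,-0.03],[0,0,-0.045],[0,0,-0.045],[0,0,-0.045],[0,0,-0.045]],"grip":[0.5,0.5,0.5,0.5,0.5]}'
python3 - <<'E'
from h import *
plan([.50,.17,.28],9.65)
E
```

```text
t: 32.75
eef_pos: [0.5501, -0.0996, 0.0548]
ee_rot: [0.996, 0.085, -0.0, -0.0]
force: [0.3, 0.9, -1.4]
finger_gap: 0.175
finger_force: 59.1
t: 33.38
eef_pos: [0.5499, -0.0996, 0.0474]
ee_rot: [0.996, 0.085, -0.001, -0.0]
force: [-0.3, 0.5, -1.9]
finger_gap: 0.174
finger_force: 59.1
t: 34.0
eef_pos: [0.5495, -0.0995, 0.0573]
ee_rot: [0.996, 0.086, -0.001, -0.0]
force: [0.8, 0.3, -0.2]
finger_gap: 0.502
finger_force: 0.0
t: 34.62
eef_pos: [0.5498, -0.0996, 0.2698]
ee_rot: [0.996, 0.085, -0.0, -0.0]
force: [-0.0, 0.3, -0.6]
finger_gap: 0.499
finger_force: 0.0
now [549.8 -99.6 269.8] yaw 9.8 tilt 0.02 dp mm [  -3.2 -274.2  -10.2] turnz 0.2
```

```bash
python3 -m jog '{"angular":[[0,0,0],[0,0,0],[0,0,0],[0,0,0],[0,0,0]],"dp":[[-0.0005,-0.0435,-0.003],[-0.0005,-0.0435,-0.003],[-0.0005,-0.0435,-0.003],[-0.0005,-0.0435,-0.003],[-0.0005,-0.0435,-0.003]],"grip":[1,1,1,1,1]}'
python3 -m jog '{"angular":[[0,0,0],[0,0,0],[0,0,0],[0,0,0]],"dp":[[-0.0005,-0.0435,-0.003],[-0.0005,-0.0435,-0.003],[0,0,0],[0,0,0]],"grip":[1,1,1,1]}'
python3 - <<'E'
from h import *
im,v=shot("wrist","w9.png");plan([.5,.3,.28],9.65)
E
```

```text
t: 35.25
eef_pos: [0.5101, 0.1155, 0.2835]
ee_rot: [0.996, 0.085, -0.0, -0.0]
force: [0.7, 0.3, -0.5]
finger_gap: 0.997
finger_force: 0.0
t: 35.75
eef_pos: [0.4949, 0.1991, 0.2889]
ee_rot: [0.996, 0.085, -0.0, 0.0]
force: [0.7, -1.4, 0.3]
finger_gap: 1.006
finger_force: 0.0
now [495.  198.7 288.8] yaw 9.7 tilt 0.05 dp mm [ 22.  -99.    8.8] turnz 0.1
```

View pics/w9.png

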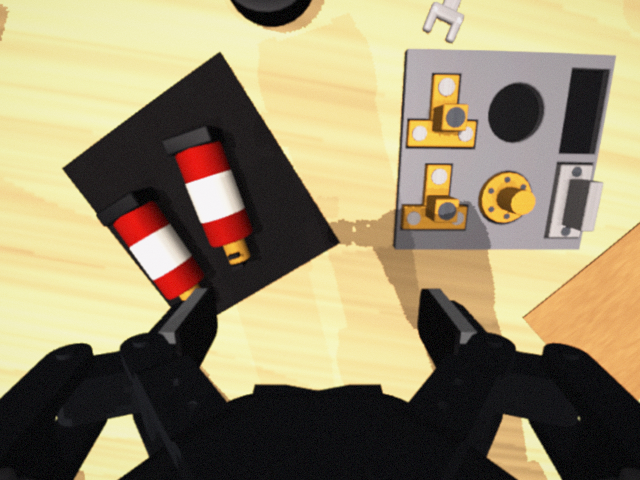

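All four fittings sit in their pockets: valves at (445,110) and (437,205), cap at (510,197), bracket at (573,205). The extinguishers lie with feet at (190,137) and (125,205) and heads at (238,255) and (187,293). I'll take a second view over the mat for stereo.

```bash
python3 -m jog '{"angular":[[0,0,0],[0,0,0],[0,0,0],[0,0,0],[0,0,0]],"dp":[[-0.012,-0.034,0],[-0.012,-0.034,0],[-0.012,-0.034,0],[-0.012,-0.034,0],[0,0,0]],"grip":[1,1,1,1,1]}'
cat > m2.py <<'E'
from h import *
import sys
for f in sys.argv[1:]:
    im,v=load(f);h=cv2.cvtColor(im,cv2.COLOR_BGR2HSV)
    red=((h[...,0]<8)|(h[...,0]>172))&(h[...,1]>150)&(h[...,2]>50)
    o=onplane(v,np.argwhere(np.ones(red.shape))[:,::-1],.03).reshape(480,640,2)
    near=(np.abs(o[...,0]-.47)<.16)&(np.abs(o[...,1]-.34)<.16)
    wh=(h[...,1]<60)&(h[...,2]>90)
    m=((red|wh)&near).astype(np.uint8)*255
    m=cv2.morphologyEx(m,cv2.MORPH_OPEN,np.ones((5,5)))
    for c in cv2.findContours(m,cv2.RETR_EXTERNAL,cv2.CHAIN_APPROX_NONE)[0]:
        if cv2.contourArea(c)<1500: continue
        k=np.zeros_like(m);cv2.drawContours(k,[c],-1,255,-1)
        if (red&(k>0)).sum()<500: continue
        r=cv2.minAreaRect(c);P=cv2.boxPoints(r);e=[np.linalg.norm(P[1]-P[0]),np.linalg.norm(P[2]-P[1])]
        a,b=((P[0]+P[1])/2,(P[2]+P[3])/2) if e[0]<e[1] else ((P[1]+P[2])/2,(P[3]+P[0])/2)
        if a[1]>b[1]: a,b=b,a   # a = foot end (higher in picture)
        w=[cv2.moments((k&(wh*255).astype(np.uint8)),True)];wc=(w[0]["m10"]/w[0]["m00"],w[0]["m01"]/w[0]["m00"])
        W=onplane(v,[a,b,wc],.03)*1e3;d=W[0]-W[1]
        print(f,"px",a.round(),b.round(),np.round(wc,1),"size",np.round(r[1]),"foot-end",W[0].round(1),"head-end",W[1].round(1),"white",W[2].round(1),"yaw f %.1f len %.1f"%(np.degrees(np.arctan2(d[1],d[0])),np.hypot(*d)))
E
python3 - <<'E'
from h import *
im,v=shot("wrist","w10.png");plan([.5,.3,.28],9.65)
E
python3 m2.py w9.png w10.png
```

```text
t: 36.42
eef_pos: [0.4235, 0.3268, 0.2887]
ee_rot: [0.996, 0.087, -0.001, -0.0]
force: [0.6, 0.0, -0.9]
finger_gap: 1.0
finger_force: 0.0
now [424.5 325.3 288.7] yaw 9.8 tilt 0.06 dp mm [70.1 37.8  8.6] turnz 0.2
w9.png px [130. 209.] [187. 290.] [159.7 252.3] size [99. 48.] foot-end [453.3 414. ] head-end [362.5 340.9] white [406.2 376.4] yaw f 38.8 len 116.7
w9.png px [195. 145.] [232. 243.] [214.6 196.4] size [105.  48.] foot-end [538.1 343.7] head-end [433.3 291.6] white [484.4 317.1] yaw f 26.4 len 117.0
w10.png px [248. 167.] [300. 253.] [274.9 212.4] size [101.  47.] foot-end [452.3 411.6] head-end [362.3 338.3] white [406.  374.4] yaw f 39.1 len 116.0
w10.png px [322.  96.] [352. 201.] [337.8 151.5] size [108.  49.] foot-end [538.8 342.6] head-end [434.6 289.9] white [485.5 315.8] yaw f 26.8 len 116.7
```

View pics/w10.png

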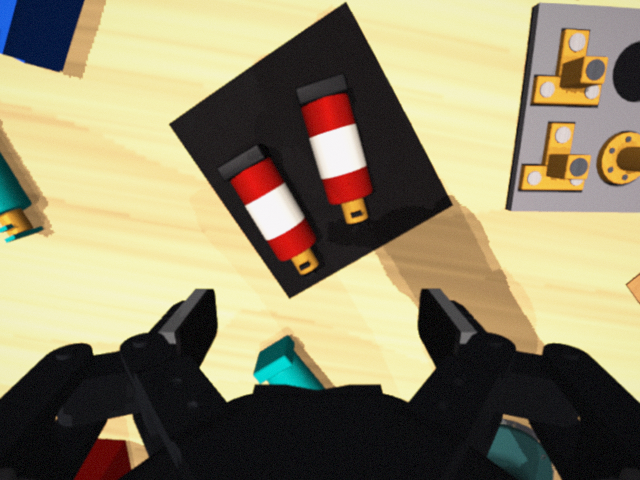

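Both views agree on the extinguishers' axes. The right one has its body centre near (485,316.5) with foot direction 26.6°, and the left one is near (407,374.5) at 39°. I'll grip near the head with the tool pitched 45° outward, because a half turn about the tool axis then stands it upright. Now locating the mat and pitching the tool.

```bash
cat >> h.py <<'E'
def goto(xyz,yaw,tilt,roll=0):
    "shift in present tool axes (mm) and rotation vector (deg, tool axes) to the pose: yaw, pitched outward by tilt, rolled about tool z"
    T=pose();w=R.from_euler("z",yaw,degrees=True)*R.from_quat([1,0,0,0])*R.from_euler("y",tilt,degrees=True)*R.from_euler("z",roll,degrees=True)
    d=T[:3,:3].T@(np.array(xyz)-T[:3,3]);r=(R.from_matrix(T[:3,:3]).inv()*w).as_rotvec(degrees=True)
    print("now",(T[:3,3]*1e3).round(1),"dp mm",(d*1e3).round(1),"rot",r.round(1),"z",T[:3,2].round(3),"q",arm.read_state()["joint_pos"].round(2))
E
python3 -m jog '{"angular":[[0,0,-8.4],[0,0,-8.4],[0,9,0],[0,9,0],[0,9,0]],"dp":[[0,0,0],[0,0,0],[0,0,0],[0,0,0],[0,0,0]],"grip":[0.85,0.85,0.85,0.85,0.85]}'
python3 -m jog '{"angular":[[0,9,0],[0,9,0],[0,0,0],[0,0,0]],"dp":[[0,0,0],[0,0,0],[0,0,0],[0,0,0]],"grip":[0.85,0.85,0.85,0.85]}'
python3 - <<'E'
from h import *
im,v=load("w10.png");P=onplane(v,[(346,3),(450,206),(290,297),(170,124)],.004)*1e3
print("mat corners",P.round(1).tolist(),"c",P.mean(0).round(1),"yaw",np.degrees(np.arctan2(*(P[0]-P[1])[::-1])).round(1),np.linalg.norm(P[0]-P[1]),np.linalg.norm(P[1]-P[2]))
f=np.array([np.cos(np.radians(26.6)),np.sin(np.radians(26.6)),0]);z=(f+[0,0,-1])/2**.5
G=np.array([.4558,.3017,.033]);print((G-.12*z).round(4))
goto(G-.12*z,26.6,45);goto(G,26.6,45)
E
```

```text
t: 37.1
eef_pos: [0.4255, 0.324, 0.2893]
ee_rot: [0.946, 0.222, 0.229, -0.054]
force: [1.4, -0.1, -0.7]
finger_gap: 0.849
finger_force: 0.0
t: 37.6
eef_pos: [0.43, 0.3208, 0.2917]
ee_rot: [0.917, 0.211, 0.331, -0.072]
force: [-0.2, 0.0, -0.0]
finger_gap: 0.848
finger_force: 0.0
mat corners [[640.0, 334.6], [445.7, 166.0], [291.6, 341.2], [483.0, 512.0]] c [465.1 338.4] yaw 41.0 257.2778750437491 233.4208702249537
[0.3799 0.2637 0.1179]
now [430.  320.8 291.7] dp mm [-164.9   28.5   89.5] rot [ 0.9  5.4 -0.4] z [ 0.577  0.272 -0.77 ] q [-0.4  -0.04 -0.42  2.23  0.68  0.36 -2.51]
now [430.  320.8 291.7] dp mm [-153.6   26.6  208.9] rot [ 0.9  5.4 -0.4] z [ 0.577  0.272 -0.77 ] q [-0.4  -0.04 -0.42  2.23  0.68  0.36 -2.51]
```

Full 45° outward pitch runs into the joint 6 limit here, so I'll change the plan. I'll grip at about 30° outward and rotate 90° about the jaw axis, ending about 60° inward. First I'll half-turn joint 7 to get range.

```bash
python3 -m jog '{"angular":[[0,0,10],[0,0,10],[0,0,10],[0,0,10],[0,0,10]],"dp":[[0,0,0],[0,0,0],[0,0,0],[0,0,0],[0,0,0]],"grip":[0.85,0.85,0.85,0.85,0.85]}'
python3 -m jog '{"angular":[[0,0,10],[0,0,10],[0,0,10],[0,0,10],[0,0,10]],"dp":[[0,0,0],[0,0,0],[0,0,0],[0,0,0],[0,0,0]],"grip":[0.85,0.85,0.85,0.85,0.85]}'
python3 -m jog '{"angular":[[0,0,10],[0,0,10],[0,0,10],[0,0,10],[0,0,10]],"dp":[[0,0,0],[0,0,0],[0,0,0],[0,0,0],[0,0,0]],"grip":[0.85,0.85,0.85,0.85,0.85]}'
python3 -m jog '{"angular":[[0,0,10],[0,0,10],[0,0,10],[0,9.6,0],[0,0,0]],"dp":[[0,0,0],[0,0,0],[0,0,0],[0,0,0],[0,0,0]],"grip":[0.85,0.85,0.85,0.85,0.85]}'
python3 - <<'E'
from h import *
f=np.array([np.cos(np.radians(26.6)),np.sin(np.radians(26.6)),0]);z=.5*f+[0,0,-.866]
G=np.array([.4647,.3062,.035])
goto(G-.10*z,26.6,30,180)
E
```

```text
t: 38.22
eef_pos: [0.4281, 0.32, 0.2972]
ee_rot: [0.94, -0.003, 0.307, -0.15]
force: [0.0, 0.6, 0.8]
finger_gap: 0.85
finger_force: 0.0
t: 38.85
eef_pos: [0.4215, 0.311, 0.3068]
ee_rot: [0.863, -0.371, 0.221, -0.263]
force: [0.4, -0.5, -0.9]
finger_gap: 0.847
finger_force: 0.0
t: 39.48
eef_pos: [0.4281, 0.281, 0.2957]
ee_rot: [-0.632, 0.686, -0.073, 0.353]
force: [-0.2, 0.1, -0.5]
finger_gap: 0.847
finger_force: 0.0
t: 40.1
eef_pos: [0.4595, 0.1303, 0.2781]
ee_rot: [-0.528, 0.798, -0.015, 0.289]
force: [0.9, 0.4, 0.4]
finger_gap: 0.855
finger_force: 0.0
now [459.5 130.3 278.1] dp mm [-50.1 152.2 154.7] rot [ 0.9  4.2 39.7] z [ 0.477  0.281 -0.833] q [ 1.3  -0.39 -1.27  2.27 -1.09  0.72 -2.82]
```

Joint 7 runs the other way round, so I'll unwind it by turning negative.

```bash
for i in 1; do
python3 -m jog '{"angular":[[0,0,-10],[0,0,-10],[0,0,-10],[0,0,-10],[0,0,-10]],"dp":[[0,0,0],[0,0,0],[0,0,0],[0,0,0],[0,0,0]],"grip":[0.85,0.85,0.85,0.85,0.85]}'
python3 -m jog '{"angular":[[0,0,-10],[0,0,-10],[0,0,-10],[0,0,-10],[0,0,-10]],"dp":[[0,0,0],[0,0,0],[0,0,0],[0,0,0],[0,0,0]],"grip":[0.85,0.85,0.85,0.85,0.85]}'
python3 -m jog '{"angular":[[0,0,-10],[0,0,-10],[0,0,-10],[0,0,-10],[0,0,0]],"dp":[[0,0,0],[0,0,0],[0,0,0],[0,0,0],[0,0,0]],"grip":[0.85,0.85,0.85,0.85,0.85]}'
done
python3 - <<'E'
from h import *
goto([.44,.28,.25],26.6,30,0);goto([.44,.28,.25],26.6,30,180)
E
```

```text
t: 40.72
eef_pos: [0.4594, 0.1331, 0.2784]
ee_rot: [0.818, -0.497, 0.135, -0.256]
force: [-0.0, -0.2, -0.7]
finger_gap: 0.848
finger_force: 0.0
t: 41.35
eef_pos: [0.4593, 0.133, 0.2782]
ee_rot: [0.952, -0.105, 0.23, -0.175]
force: [-1.0, 0.3, -0.8]
finger_gap: 0.848
finger_force: 0.0
t: 41.98
eef_pos: [0.4591, 0.1329, 0.2779]
ee_rot: [0.931, 0.224, 0.276, -0.086]
force: [-0.2, -1.4, -0.5]
finger_gap: 0.85
finger_force: 0.0
now [459.1 132.9 277.9] dp mm [  24.7 -138.1   55.9] rot [-2.4 -3.5 -0.2] z [ 0.474  0.284 -0.833] q [ 0.75 -0.15 -0.91  2.28 -0.7   0.49 -0.73]
now [459.1 132.9 277.9] dp mm [  24.7 -138.1   55.9] rot [ -5.5   3.7 179.7] z [ 0.474  0.284 -0.833] q [ 0.75 -0.15 -0.91  2.28 -0.7   0.49 -0.73]
```

```bash
python3 -m jog '{"angular":[[-0.6,-0.9,0],[-0.6,-0.9,0],[-0.6,-0.9,0],[-0.6,-0.8,0],[0,0,0]],"dp":[[0.006,-0.034,0.014],[0.006,-0.034,0.014],[0.006,-0.034,0.014],[0.006,-0.034,0.014],[0,0,0]],"grip":[0.85,0.85,0.85,0.85,0.85]}'
python3 - <<'E'
from h import *
f=np.array([np.cos(np.radians(26.6)),np.sin(np.radians(26.6)),0]);z=.5*f+[0,0,-.866]
G=np.array([.4647,.3062,.035]);goto(G-.10*z,26.6,30,0);
E
```

```text
t: 42.6
eef_pos: [0.441, 0.2356, 0.2512]
ee_rot: [0.942, 0.221, 0.245, -0.065]
force: [-0.5, 0.4, 0.3]
finger_gap: 0.849
finger_force: 0.0
now [441.  235.6 251.2] dp mm [-61.4 -50.8 114.9] rot [-0.7  0.6 -0.3] z [ 0.433  0.23  -0.872] q [ 0.71  0.   -1.26  2.23  0.08  0.4  -1.73]
```

```bash
python3 -m jog '{"angular":[[0,0,0],[0,0,0],[0,0,0],[0,0,0],[0,0,0]],"dp":[[-0.010,-0.020,0],[-0.010,-0.020,0],[-0.010,-0.010,0],[-0.010,0,0],[-0.010,0,0]],"grip":[0.85,0.85,0.85,0.85,0.85]}'
python3 - <<'E'
from h import *
f=np.array([np.cos(np.radians(26.6)),np.sin(np.radians(26.6)),0]);z=.5*f+[0,0,-.866]
G=np.array([.4647,.3062,.035]);goto(G-.10*z,26.6,30,0);
E
```

```text
t: 43.22
eef_pos: [0.3799, 0.2587, 0.227]
ee_rot: [0.942, 0.221, 0.246, -0.063]
force: [-1.2, 0.2, 0.1]
finger_gap: 0.851
finger_force: 0.0
now [379.9 258.7 227. ] dp mm [-10.7  -3.5 115. ] rot [-0.5  0.6 -0.3] z [ 0.435  0.227 -0.871] q [ 0.54 -0.1  -1.2   2.33  0.02  0.34 -1.82]
```

```bash
python3 -m jog '{"angular":[[0,0,0],[0,0,0],[0,0,0],[0,0,0],[0,0,0]],"dp":[[-0.005,-0.002,0.03],[-0.005,-0.001,0.03],[0,0,0.03],[0,0,0.025],[0,0,0]],"grip":[0.85,0.85,0.85,0.85,0.85]}'
python3 - <<'E'
from h import *
f=np.array([np.cos(np.radians(26.6)),np.sin(np.radians(26.6)),0]);z=.5*f+[0,0,-.866]
G=np.array([.4647,.3062,.035]);goto(G,26.6,30,0);
E
```

```text
t: 43.85
eef_pos: [0.4034, 0.2653, 0.1597]
ee_rot: [0.945, 0.22, 0.234, -0.054]
force: [-0.7, 1.0, -0.0]
finger_gap: 0.851
finger_force: 0.0
now [403.4 265.3 159.7] dp mm [  6.5  -9.7 144.4] rot [ 0.2  2.2 -0.3] z [ 0.419  0.205 -0.885] q [ 0.2   0.23 -0.98  2.34  1.04  0.36 -2.77]
```

Outward pitch drives joint 6 towards its singular end, so I'll grasp nearly straight down instead and do most of the tipping inward. Backing up, straightening, and half-turning negative to centre joint 7.

```bash
python3 -m jog '{"angular":[[0,0,0],[0,-9,0],[0,-9,0],[0,-10,0],[0,0,-10]],"dp":[[0,0,-0.05],[0,0,-0.05],[0,0,0],[0,0,0],[0,0,0]],"grip":[0.85,0.85,0.85,0.85,0.85]}'
python3 -m jog '{"angular":[[0,0,-10],[0,0,-10],[0,0,-10],[0,0,-10],[0,0,-10]],"dp":[[0,0,0],[0,0,0],[0,0,0],[0,0,0],[0,0,0]],"grip":[0.85,0.85,0.85,0.85,0.85]}'
python3 -m jog '{"angular":[[0,0,-10],[0,0,-10],[0,0,-10],[0,0,-10],[0,0,-10]],"dp":[[0,0,0],[0,0,0],[0,0,0],[0,0,0],[0,0,0]],"grip":[0.85,0.85,0.85,0.85,0.85]}'
python3 -m jog '{"angular":[[0,0,-10],[0,0,-10],[0,0,-10],[0,0,-10],[0,0,-10]],"dp":[[0,0,0],[0,0,0],[0,0,0],[0,0,0],[0,0,0]],"grip":[0.85,0.85,0.85,0.85,0.85]}'
python3 -m jog '{"angular":[[0,0,-10],[0,0,-10],[0,0,0]],"dp":[[0,0,0],[0,0,0],[0,0,0]],"grip":[0.85,0.85,0.85]}'
python3 - <<'E'
from h import *
goto([.4647,.3062,.15],26.6,8,180);
E
```

```text
t: 44.48
eef_pos: [0.3948, 0.2444, 0.2056]
ee_rot: [0.953, 0.298, 0.05, 0.005]
force: [-0.4, -0.3, 0.8]
finger_gap: 0.85
finger_force: 0.0
t: 45.1
eef_pos: [0.3936, 0.2436, 0.2054]
ee_rot: [0.737, 0.674, 0.044, 0.028]
force: [-1.2, -0.2, -0.0]
finger_gap: 0.849
finger_force: 0.0
t: 45.72
eef_pos: [0.3936, 0.2436, 0.2054]
ee_rot: [0.383, 0.922, 0.028, 0.044]
force: [0.1, 0.3, -0.7]
finger_gap: 0.852
finger_force: 0.0
t: 46.35
eef_pos: [0.3936, 0.2436, 0.2054]
ee_rot: [-0.043, 0.998, 0.007, 0.052]
force: [-0.1, -0.7, 0.3]
finger_gap: 0.846
finger_force: 0.0
t: 46.72
eef_pos: [0.3941, 0.2435, 0.2052]
ee_rot: [-0.212, 0.976, -0.003, 0.053]
force: [-0.4, 0.1, 0.0]
finger_gap: 0.855
finger_force: 0.0
now [394.1 243.5 205.2] dp mm [-84.3  29.4  63.3] rot [-1.8 -2.2 -1.9] z [ 0.104  0.017 -0.994] q [ 0.44  0.37 -1.27  2.08  0.53  0.92  0.89]
```

```bash
python3 -m jog '{"angular":[[-0.4,-0.5,-0.5],[-0.4,-0.5,-0.5],[-0.5,-0.6,-0.5],[-0.5,-0.6,-0.4],[0,0,0]],"dp":[[-0.021,0.0073,0.0158],[-0.021,0.0073,0.0158],[-0.021,0.0073,0.0158],[-0.021,0.0073,0.0158],[0,0,0]],"grip":[0.85,0.85,0.85,0.85,0.85]}'
python3 - <<'E'
from h import *
goto([.4647,.3062,.035],26.6,8,180)
E
```

```text
t: 47.35
eef_pos: [0.4648, 0.3081, 0.1507]
ee_rot: [-0.227, 0.971, 0.016, 0.067]
force: [-0.7, -0.7, -0.4]
finger_gap: 0.849
finger_force: 0.0
now [464.8 308.1 150.7] dp mm [ 16.9  -1.7 114.4] rot [ 0.  -0.  -0.3] z [ 0.124  0.062 -0.99 ] q [ 0.17  0.59 -1.06  1.94  0.74  0.88  0.77]
```

```bash
python3 -m jog '{"angular":[[0,0,0],[0,0,0],[0,0,0],[0,0,0],[0,0,0]],"dp":[[0.0169,-0.0017,0.02],[0,0,0.04],[0,0,0.03],[0,0,0.015],[0,0,0.009]],"grip":[0.85,0.85,0.85,0.85,0.85]}'
python3 -m jog '{"angular":[[0,0,0],[0,0,0],[0,0,0],[0,0,0],[0,0,0]],"dp":[[0,0,0],[0,0,0],[0,0,0],[0,0,0],[0,0,0]],"grip":[0.85,0.3,0.3,0.3,0.3]}'
python3 - <<'E'
from h import *
goto([.4647,.3062,.035],26.6,8,180)
E
```

```text
t: 47.98
eef_pos: [0.4654, 0.3053, 0.0358]
ee_rot: [-0.228, 0.971, 0.015, 0.069]
force: [-0.1, 0.0, 0.3]
finger_gap: 0.852
finger_force: 0.0
t: 48.6
eef_pos: [0.4656, 0.3057, 0.0365]
ee_rot: [-0.229, 0.971, 0.015, 0.069]
force: [-5.5, -3.6, 13.8]
finger_gap: 0.586
finger_force: 59.8
now [465.6 305.7  36.5] dp mm [0.8 0.8 1.4] rot [-0.2  0.1 -0. ] z [ 0.128  0.06  -0.99 ] q [ 0.03  0.74 -0.87  2.    0.97  0.71  0.59]
```

Gripped. Lifting and starting the inward tip.

```bash
python3 -m jog '{"angular":[[0,0,0],[0,0,0],[0,0,0],[0,0,0],[0,0,0]],"dp":[[0,0,-0.015],[0,0,-0.03],[0,0,-0.04],[0,0,-0.04],[0,0,-0.035]],"grip":[0.3,0.3,0.3,0.3,0.3]}'
python3 -m jog '{"angular":[[0,8,0],[0,8,0],[0,8,0],[0,8,0],[0,8,0]],"dp":[[0,0,0],[0,0,0],[0,0,0],[0,0,0],[0,0,0]],"grip":[0.3,0.3,0.3,0.3,0.3]}'
python3 - <<'E'
from h import *
goto([.49,.298,.19],26.6,-60,180);s=arm.read_state();print(s["force"],s["finger_gap"])
E
```

```text
t: 49.22
eef_pos: [0.4443, 0.2956, 0.1957]
ee_rot: [-0.23, 0.971, 0.014, 0.069]
force: [1.1, -0.3, -5.0]
finger_gap: 0.59
finger_force: 64.1
t: 49.85
eef_pos: [0.4451, 0.2959, 0.195]
ee_rot: [-0.221, 0.935, -0.064, -0.269]
force: [0.4, -0.4, -4.1]
finger_gap: 0.589
finger_force: 64.3
now [445.1 295.9 195. ] dp mm [-37.5 -18.2 -17.6] rot [-0.1 27.8 -0.1] z [-0.475 -0.239 -0.847] q [ 0.02  0.86 -1.01  1.5   0.43  1.67  0.96]
[ 0.36229377 -0.42821784 -4.11437664] 0.5889798142701901
```

```bash
python3 -m jog '{"angular":[[0,8,0],[0,8,0],[0,8,0],[0,8,0],[0,8,0]],"dp":[[0,0,0],[0,0,0],[0,0,0],[0,0,0],[0,0,0]],"grip":[0.3,0.3,0.3,0.3,0.3]}'
python3 - <<'E'
from h import *
goto([.49,.298,.15],26.6,-75,180);s=arm.read_state();print(s["force"],s["finger_gap"])
cv2.imwrite("pics/s2.png",arm.camera("scene")[:,:,::-1])
E
```

```text
t: 50.48
eef_pos: [0.4483, 0.298, 0.2534]
ee_rot: [-0.211, 0.87, -0.072, -0.44]
force: [1.5, 1.1, -3.6]
finger_gap: 0.588
finger_force: 64.9
now [448.3 298.  253.4] dp mm [-104.2  -24.2   31.5] rot [ 2.5 22.1  2.6] z [-0.735 -0.312 -0.602] q [-0.24  0.85 -0.59  1.27  0.08  2.    1.19]
[ 1.48502411  1.06329251 -3.58815128] 0.5882983532706185
```

View pics/s2.png

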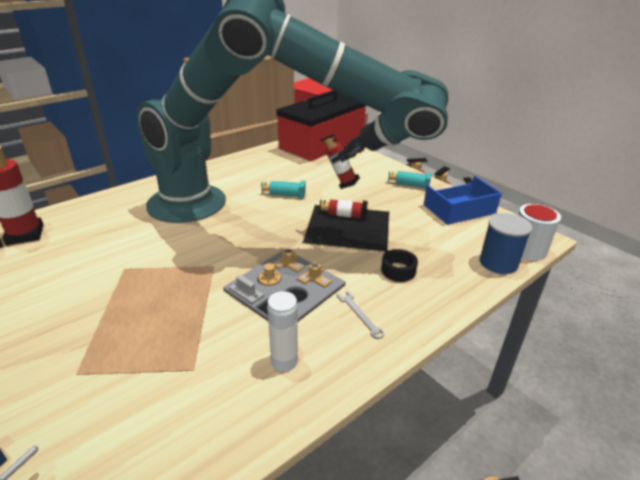

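The extinguisher is held clear over the mat, foot down and about 60% tipped, at (342,165). Joint 6 is at its stop, so I'll go lower and nearer to the base, where more inward pitch is possible.

Run:
```python
from h import *
goto([.44,.28,.15],26.6,-60,180)
```

```text
now [450.5 300.1 263.6] dp mm [-77.2 -21.2  83.7] rot [3.  8.2 2.5] z [-0.727 -0.302 -0.617] q [-0.23  0.83 -0.6   1.26  0.07  2.    1.19]
```

```bash
python3 -m jog '{"angular":[[0,0,0],[0,0,0],[0,0,0],[0.5,1,0.5],[0.5,1,0.5]],"dp":[[-0.0154,-0.004,0.0168],[-0.0154,-0.004,0.0168],[-0.0154,-0.004,0.0168],[-0.0154,-0.004,0.0168],[-0.0154,-0.004,0.0168]],"grip":[0.3,0.3,0.3,0.3,0.3]}'
python3 - <<'E'
from h import *
goto([.44,.28,.13],26.6,-60,180)
E
```

```text
t: 51.15
eef_pos: [0.4362, 0.2774, 0.1412]
ee_rot: [-0.206, 0.864, -0.087, -0.451]
force: [0.8, -0.4, -5.1]
finger_gap: 0.585
finger_force: 65.0
now [436.2 277.4 141.2] dp mm [-11.8   0.3   2.8] rot [1.8 5.3 1.3] z [-0.744 -0.337 -0.578] q [-0.23  0.96 -0.56  1.36  0.15  1.85  1.2 ]
```

```bash
python3 -m jog '{"angular":[[1,7,0.6],[0.8,7,0.7],[0,7,0],[0,6,0],[0,0,0]],"dp":[[0,0,0],[0,0,0],[0,0,0],[0,0,0],[0,0,0]],"grip":[0.3,0.3,0.3,0.3,0.3]}'
python3 - <<'E'
from h import *
goto([.44,.28,.13],26.6,-82,180)
E
```

```text
t: 51.78
eef_pos: [0.4312, 0.2765, 0.1555]
ee_rot: [-0.197, 0.823, -0.108, -0.522]
force: [-0.2, 0.5, -4.7]
finger_gap: 0.583
finger_force: 65.2
now [431.2 276.5 155.5] dp mm [-27.   -1.5   2.5] rot [ 1.1 17.6  1.4] z [-0.816 -0.383 -0.432] q [-0.37  0.98 -0.34  1.3   0.01  2.    1.3 ]
```

```bash
python3 -m jog '{"angular":[[0,0,0],[0,0,0],[0.3,3,0.3],[0.3,3,0.3],[0,3,0]],"dp":[[-0.018,-0.001,0.003],[-0.018,-0.001,0.003],[0,0,0],[0,0,0],[0,0,0]],"grip":[0.3,0.3,0.3,0.3,0.3]}'
python3 - <<'E'
from h import *
goto([.43,.275,.11],26.6,-82,180);print(arm.read_state()["force"].round(1))
E
```

```text
t: 52.4
eef_pos: [0.4131, 0.2672, 0.1037]
ee_rot: [-0.187, 0.791, -0.125, -0.569]
force: [5.8, 3.8, 41.3]
finger_gap: 0.587
finger_force: 67.4
now [413.1 267.2 103.7] dp mm [  0.   -0.3 -19.6] rot [ 0.8 10.7  0.7] z [-0.853 -0.411 -0.321] q [-0.45  1.07 -0.2   1.31 -0.04  2.    1.37]
[ 5.8  3.8 41.3]
```

The foot edge has touched the mat with about 11° of lean left. I'll swing the grip outward over the resting edge to bring it upright, then check.

```bash
python3 -m jog '{"angular":[[0,0,0],[0,0,0],[0,0,0],[0,0,0],[0,0,0]],"dp":[[0.002,0,0],[-0.0025,0,-0.005],[-0.0025,0,-0.005],[-0.0025,0,-0.005],[0,0,0]],"grip":[0.3,0.3,0.3,0.3,0.3]}'
python3 - <<'E'
from h import *
goto([.43,.275,.10],26.6,-82,180);print(arm.read_state()["force"].round(1),arm.read_state()["moment"].round(1))
im=arm.camera("scene")[:,:,::-1];cv2.imwrite("pics/s3.png",cv2.resize(im[60:300,250:490],None,fx=2.4,fy=2.4,interpolation=2))
E
```

```text
t: 53.02
eef_pos: [0.4219, 0.2715, 0.1008]
ee_rot: [-0.187, 0.796, -0.122, -0.563]
force: [1.6, 2.4, 23.3]
finger_gap: 0.587
finger_force: 66.6
now [421.9 271.5 100.8] dp mm [-3.7 -0.4 -8. ] rot [ 1.1 11.6  0.7] z [-0.851 -0.404 -0.336] q [-0.48  1.07 -0.15  1.28 -0.06  2.    1.4 ]
[ 1.6  2.4 23.3] [-1.5  3.  -0.3]
```

View pics/s3.png

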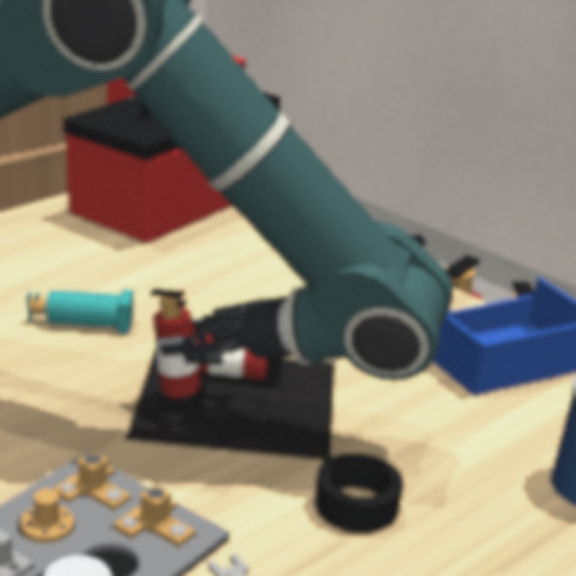

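It's nearly upright, standing at (178,350) in the crop with a few degrees of lean, and the left one is still lying behind it. I've also now viewed 15 pictures, one over the limit of 14. From here I measure numerically only. Nudge outward, release and retreat.

```bash
python3 -m jog '{"angular":[[0,0,0],[0,0,0],[0,0,0],[0,0,0],[0,0,0]],"dp":[[-0.001,0,-0.004],[-0.001,0,-0.003],[0,0,0],[0,0,0],[0,0,0]],"grip":[0.3,0.3,0.3,0.7,0.85]}'
python3 -m jog '{"angular":[[0,0,0],[0,0,0],[0,0,0],[0,0,0],[0,0,0]],"dp":[[0,0,0],[0,0,0],[0,0,-0.02],[0,0,-0.04],[0,0,-0.04]],"grip":[0.85,0.85,0.85,0.85,0.85]}'
python3 -m jog '{"angular":[[0,0,0],[0,0,0],[0,0,0],[0,0,0],[0,0,0]],"dp":[[0.02,0,-0.03],[0.03,0,-0.02],[0.04,0,0],[0.04,0,0],[0.04,0,0]],"grip":[0.85,0.85,0.85,0.85,0.85]}'
python3 - <<'E'
from h import *
goto([.43,.275,.10],26.6,0,180)
E
```

```text
t: 53.7
eef_pos: [0.4244, 0.2722, 0.098]
ee_rot: [-0.186, 0.797, -0.121, -0.562]
force: [-0.6, 0.2, 0.5]
finger_gap: 0.849
finger_force: 0.0
t: 54.32
eef_pos: [0.5003, 0.2985, 0.1769]
ee_rot: [-0.173, 0.869, -0.064, -0.459]
force: [1.7, 1.4, 0.1]
finger_gap: 0.854
finger_force: 0.0
t: 54.95
eef_pos: [0.4174, 0.2601, 0.3115]
ee_rot: [-0.171, 0.879, -0.054, -0.441]
force: [0.6, -0.4, -0.1]
finger_gap: 0.846
finger_force: 0.0
now [417.4 260.1 311.5] dp mm [-178.7   -2.1  114.7] rot [  5.8 -52.5  -4.3] z [-0.757 -0.246 -0.605] q [-0.24  0.67 -0.44  1.39 -0.06  2.    1.23]
```

```bash
python3 -m jog '{"angular":[[1.1,-10.4,-0.8],[1.1,-10.4,-0.8],[1.1,-10.4,-0.8],[1.1,-10.4,-0.8],[1.1,-10.4,-0.8]],"dp":[[0,0,0],[0,0,0],[0,0,0],[0,0,0],[0,0,0]],"grip":[0.85,0.85,0.85,0.85,0.85]}'
python3 -m jog '{"angular":[[0,0,0],[0,0,0]],"dp":[[0,0,0],[0,0,0]],"grip":[0.85,0.85]}'
cat > ex.py <<'E'
from h import *
import sys
goto([.3895,.3595,.15],39,8,180)
for n in("wrist","top","scene"):
    im,v=shot(n,n+sys.argv[1]+".png");h=cv2.cvtColor(im,cv2.COLOR_BGR2HSV)
    o=onplane(v,np.argwhere(np.ones(im.shape[:2]))[:,::-1],.05).reshape(*im.shape[:2],2)
    near=(np.abs(o[...,0]-.47)<.22)&(np.abs(o[...,1]-.34)<.2)
    red=(((h[...,0]<8)|(h[...,0]>172))&(h[...,1]>140)&(h[...,2]>45)&near)
    gold=((h[...,0]>12)&(h[...,0]<30)&(h[...,1]>140)&(h[...,2]>60)&near)
    wh=((h[...,1]<60)&(h[...,2]>100)&near)
    for nm,m in(("red",red),("gold",gold),("wh",wh)):
        for c in cv2.findContours(m.astype(np.uint8),cv2.RETR_EXTERNAL,cv2.CHAIN_APPROX_NONE)[0]:
            A=cv2.contourArea(c)
            if A>(150 if n=="wrist" else 25):
                r=cv2.minAreaRect(c);print(n,nm,round(A),np.round(r[0]),np.round(r[1]),round(r[2]),"@30",(onplane(v,[r[0]],.03)*1e3).round().tolist(),"@130",(onplane(v,[r[0]],.13)*1e3).round().tolist())
E
python3 ex.py A
```

```text
t: 55.58
eef_pos: [0.4184, 0.2608, 0.3115]
ee_rot: [-0.228, 0.974, 0.001, -0.001]
force: [-0.7, 1.6, 1.2]
finger_gap: 0.849
finger_force: 0.0
t: 55.82
eef_pos: [0.4183, 0.2603, 0.3108]
ee_rot: [-0.227, 0.974, 0.0, -0.006]
force: [0.2, -0.5, -0.4]
finger_gap: 0.849
finger_force: 0.0
now [418.3 260.3 310.8] dp mm [-19.7 101.2 160.9] rot [ -0.6  -8.6 -12.8] z [-0.011 -0.002 -1.   ] q [-0.16  0.15 -0.5   1.84  0.07  1.18  1.34]
wrist red 899 [408. 272.] [27. 43.] 82 @30 [[444.0, 405.0]] @130 [[423.0, 362.0]]
wrist red 1314 [326. 236.] [56. 55.] 90 @30 [[447.0, 290.0]] @130 [[426.0, 275.0]]
wrist red 1165 [398. 210.] [32. 45.] 80 @30 [[379.0, 353.0]] @130 [[374.0, 323.0]]
wrist gold 478 [393. 186.] [24. 23.] 81 @30 [[357.0, 334.0]] @130 [[358.0, 309.0]]
wrist wh 256 [375. 363.] [71.  7.] 22 @30 [[580.0, 431.0]] @130 [[526.0, 382.0]]
wrist wh 2414 [293. 368.] [139.  26.] 22 @30 [[636.0, 333.0]] @130 [[568.0, 308.0]]
wrist wh 188 [169. 318.] [17. 18.] 9 @30 [[641.0, 151.0]] @130 [[571.0, 171.0]]
wrist wh 532 [209. 274.] [67. 12.] 23 @30 [[559.0, 177.0]] @130 [[510.0, 191.0]]
wrist wh 180 [2
[... 899 characters left out ...]
 50.] 90 @30 [[574.0, 461.0]] @130 [[565.0, 443.0]]
top wh 1503 [263. 194.] [ 17. 122.] 88 @30 [[657.0, 343.0]] @130 [[643.0, 331.0]]
scene red 81 [326. 222.] [ 7. 15.] 90 @30 [[445.0, 265.0]] @130 [[565.0, 159.0]]
scene red 100 [357. 210.] [14.  8.] 90 @30 [[448.0, 394.0]] @130 [[567.0, 271.0]]
scene red 110 [328. 197.] [12. 14.] 85 @30 [[324.0, 374.0]] @130 [[459.0, 254.0]]
scene wh 38 [417. 235.] [ 2. 47.] 62 @30 [[668.0, 433.0]] @130 [[758.0, 305.0]]
scene wh 28 [403. 220.] [ 3. 28.] 66 @30 [[584.0, 467.0]] @130 [[685.0, 334.0]]
scene wh 416 [335. 208.] [18. 35.] 83 @30 [[393.0, 347.0]] @130 [[519.0, 230.0]]
scene wh 364 [351. 181.] [16. 34.] 72 @30 [[281.0, 523.0]] @130 [[422.0, 383.0]]
```

R stands, with its body-top disc at about (426,275). L hasn't moved: axis 39°, grip point about (390,361). Going over to L.

```bash
python3 -m jog '{"angular":[[0,0,0],[0,0,0],[0,0,0],[-0.3,-4.3,-6.4],[-0.3,-4.3,-6.4]],"dp":[[-0.006,0.034,0],[-0.006,0.034,0],[-0.007,0.033,0],[0,0,0],[0,0,0]],"grip":[0.78,0.78,0.78,0.78,0.78]}'
python3 -m jog '{"angular":[[0,0,0],[0,0,0]],"dp":[[0,0,0],[0,0,0]],"grip":[0.78,0.78]}'
python3 - <<'E'
from h import *
goto([.39,.361,.035],39,8,180)
E
```

```text
t: 56.6
eef_pos: [0.3903, 0.3601, 0.3097]
ee_rot: [-0.336, 0.939, 0.024, 0.067]
force: [0.3, 1.0, 0.6]
finger_gap: 0.78
finger_force: 0.0
t: 56.85
eef_pos: [0.3906, 0.3593, 0.3103]
ee_rot: [-0.332, 0.941, 0.023, 0.066]
force: [0.7, 0.2, 0.3]
finger_gap: 0.782
finger_force: 0.0
now [390.6 359.3 310.3] dp mm [ 37.6   1.8 272.7] rot [-0.  -0.  -0.1] z [ 0.108  0.087 -0.99 ] q [-0.27  0.16 -0.6   1.85  0.13  1.03  1.33]
```

```bash
python3 -m jog '{"angular":[[0,0,0],[0,0,0],[0,0,0],[0,0,0],[0,0,0]],"dp":[[0.0376,0.0018,0.03],[0,0,0.05],[0,0,0.05],[0,0,0.05],[0,0,0.03]],"grip":[0.78,0.78,0.78,0.78,0.78]}'
python3 - <<'E'
from h import *
goto([.39,.361,.035],39,8,180)
E
python3 -m jog '{"angular":[[0,0,0],[0,0,0],[0,0,0],[0,0,0]],"dp":[[0,0,0.03],[0,0,0.018],[0,0,0.01],[0,0,0]],"grip":[0.78,0.78,0.78,0.78]}'
python3 - <<'E'
from h import *
goto([.39,.361,.035],39,8,180)
E
```

```text
t: 57.48
eef_pos: [0.3831, 0.3555, 0.0944]
ee_rot: [-0.333, 0.941, 0.023, 0.065]
force: [-0.2, -0.1, 1.4]
finger_gap: 0.778
finger_force: 0.0
now [383.1 355.5  94.4] dp mm [-0.6  0.  60.1] rot [-0.  -0.1 -0.1] z [ 0.107  0.085 -0.991] q [-0.41  0.44 -0.49  2.07  0.42  0.58  1.07]
t: 57.98
eef_pos: [0.3897, 0.3609, 0.0397]
ee_rot: [-0.333, 0.94, 0.023, 0.066]
force: [-0.3, 0.3, -0.2]
finger_gap: 0.784
finger_force: 0.0
now [389.7 360.9  39.7] dp mm [ 0.3 -0.1  4.7] rot [-0.1  0.1  0.1] z [ 0.11   0.087 -0.99 ] q [-0.48  0.55 -0.41  2.07  0.52  0.47  0.99]
```

Close, lift, and begin tipping inward while moving toward the stand-up place.

```bash
python3 -m jog '{"angular":[[0,0,0],[0,0,0],[0,0,0],[0,0,0],[0,0,0]],"dp":[[0,0,0.004],[0,0,0],[0,0,0],[0,0,0],[0,0,0]],"grip":[0.78,0.3,0.3,0.3,0.3]}'
python3 -m jog '{"angular":[[0,0,0],[0,0,0],[0,0,0],[0,0,0],[0,0,0]],"dp":[[0,0,-0.015],[0,0,-0.03],[0,0,-0.04],[0,0,-0.04],[0,0,-0.03]],"grip":[0.3,0.3,0.3,0.3,0.3]}'
python3 -m jog '{"angular":[[0,9,0],[0,9,0],[0,9,0],[0,9,0],[0,9,0]],"dp":[[0,0,0],[0,0,0],[0,0,0],[0,0,0],[0,0,0]],"grip":[0.3,0.3,0.3,0.3,0.3]}'
python3 - <<'E'
from h import *
goto([.375,.348,.155],39,-55,180)
E
```

```text
t: 58.6
eef_pos: [0.3904, 0.3612, 0.0366]
ee_rot: [-0.333, 0.94, 0.023, 0.067]
force: [-2.9, -1.9, 7.1]
finger_gap: 0.591
finger_force: 60.8
t: 59.22
eef_pos: [0.3726, 0.3471, 0.1916]
ee_rot: [-0.334, 0.94, 0.023, 0.067]
force: [0.7, 0.3, -4.8]
finger_gap: 0.587
finger_force: 64.2
t: 59.85
eef_pos: [0.3733, 0.3475, 0.1907]
ee_rot: [-0.317, 0.893, -0.106, -0.3]
force: [-0.4, -0.4, -4.3]
finger_gap: 0.59
finger_force: 64.2
now [373.3 347.5 190.7] dp mm [-22.9  -0.7  27.4] rot [-0.  17.9  0.1] z [-0.469 -0.38  -0.797] q [-0.41  0.7  -0.55  1.53  0.18  1.63  1.24]
```

```bash
python3 -m jog '{"angular":[[0,6,0],[0,6,0],[0,6,0],[0,0,0]],"dp":[[-0.0076,0,0.0092],[-0.0076,0,0.0092],[-0.0076,0,0.0092],[0,0,0]],"grip":[0.3,0.3,0.3,0.3]}'
python3 - <<'E'
from h import *
goto([.375,.348,.12],39,-68,180)
E
```

```text
t: 60.35
eef_pos: [0.3712, 0.3458, 0.1526]
ee_rot: [-0.296, 0.836, -0.154, -0.436]
force: [-1.2, -0.4, -3.9]
finger_gap: 0.588
finger_force: 64.1
now [371.2 345.8 152.6] dp mm [-29.2  -0.7  15.1] rot [-0.  12.9  0. ] z [-0.637 -0.516 -0.573] q [-0.46  0.92 -0.5   1.39  0.15  1.87  1.23]
```

```bash
python3 -m jog '{"angular":[[0,3,0],[0,3,0],[0,3,0],[0,3,0],[0,0,0]],"dp":[[-0.0073,0,0.0038],[-0.0073,0,0.0038],[-0.0073,0,0.0030],[-0.0073,0,0.002],[0,0,0]],"grip":[0.3,0.3,0.3,0.3,0.3]}'
python3 - <<'E'
from h import *
goto([.375,.348,.11],39,-82,180);print(arm.read_state()["force"])
E
```

```text
t: 60.98
eef_pos: [0.3744, 0.3485, 0.1231]
ee_rot: [-0.279, 0.788, -0.185, -0.516]
force: [-0.3, -0.3, -4.0]
finger_gap: 0.586
finger_force: 64.3
now [374.4 348.5 123.1] dp mm [-12.   -0.7   5.1] rot [-0.2 15.5 -0.2] z [-0.71  -0.58  -0.399] q [-0.62  1.03 -0.25  1.28  0.03  2.    1.35]
[-0.27439101 -0.26539958 -4.02859371]
```

```bash
python3 -m jog '{"angular":[[0,1.5,0],[0,1.5,0],[0,1.5,0],[0,0,0]],"dp":[[-0.005,0,0],[-0.005,0,0],[-0.003,0,0],[0,0,0]],"grip":[0.3,0.3,0.3,0.3]}'
python3 - <<'E'
from h import *
goto([.375,.348,.11],39,-82,180);print(arm.read_state()["force"])
E
```

```text
t: 61.48
eef_pos: [0.3652, 0.3417, 0.1023]
ee_rot: [-0.274, 0.772, -0.191, -0.541]
force: [0.1, 0.1, 6.5]
finger_gap: 0.585
finger_force: 65.6
now [365.2 341.7 102.3] dp mm [  3.3  -1.2 -13.5] rot [ 0.1 12.   0.1] z [-0.731 -0.591 -0.342] q [-0.73  1.06 -0.07  1.29 -0.06  2.    1.46]
[0.11111147 0.1360553  6.51634799]
```

```bash
python3 -m jog '{"angular":[[0,0,0],[0,0,0],[0,0,0],[0,0,0],[0,0,0]],"dp":[[-0.0035,0,-0.0044],[-0.0027,0,-0.0044],[-0.0027,0,-0.0044],[-0.0027,0,-0.0044],[0,0,0]],"grip":[0.3,0.3,0.3,0.3,0.3]}'
python3 - <<'E'
from h import *
goto([.381,.354,.099],39,-82,180);print(arm.read_state()["force"],arm.read_state()["moment"])
E
```

```text
t: 62.1
eef_pos: [0.3751, 0.3498, 0.0945]
ee_rot: [-0.275, 0.777, -0.187, -0.534]
force: [8.5, 3.1, 51.9]
finger_gap: 0.586
finger_force: 68.1
now [375.1 349.8  94.5] dp mm [ 1.6 -0.4 -8.3] rot [ 0.2 13.   0.1] z [-0.728 -0.585 -0.359] q [-0.73  1.08 -0.06  1.25 -0.06  2.    1.47]
[ 8.51490279  3.08967592 51.94434731] [-6.00710771  6.72137105  0.6714082 ]
```

```bash
python3 -m jog '{"angular":[[0,0,0],[0,0,0],[0,0,0]],"dp":[[0.001,0,-0.004],[0,0,-0.004],[0,0,0]],"grip":[0.3,0.3,0.3]}'
python3 - <<'E'
from h import *
goto([.381,.354,.099],39,-82,180);print(arm.read_state()["force"],arm.read_state()["moment"])
im,v=shot("scene","sB.png")
h=cv2.cvtColor(im,cv2.COLOR_BGR2HSV);red=((h[...,0]<8)|(h[...,0]>172))&(h[...,1]>140)&(h[...,2]>45)
wh=(h[...,1]<60)&(h[...,2]>100)
for P in([.427,.274,0],[.381,.354,0]):
    print(P,proj(v,[np.array(P)+[0,0,z] for z in(.022,.072,.13,.158)]).round().tolist())
for nm,m in(("red",red),("wh",wh)):
    m=m.copy();m[:150]=0;m[260:]=0;m[:,:290]=0;m[:,400:]=0
    for c in cv2.findContours(m.astype(np.uint8),cv2.RETR_EXTERNAL,cv2.CHAIN_APPROX_NONE)[0]:
        if cv2.contourArea(c)>20:r=cv2.minAreaRect(c);print(nm,cv2.contourArea(c),np.round(r[0]),np.round(r[1]),round(r[2]))
E
```

```text
t: 62.48
eef_pos: [0.3757, 0.3506, 0.0943]
ee_rot: [-0.275, 0.778, -0.187, -0.534]
force: [1.2, 0.5, 20.9]
finger_gap: 0.587
finger_force: 66.5
now [375.7 350.6  94.3] dp mm [ 2.1 -0.6 -7.5] rot [ 0.2 13.1  0.2] z [-0.727 -0.584 -0.361] q [-0.73  1.08 -0.06  1.25 -0.06  2.    1.47]
[ 1.19384576  0.49029022 20.85619777] [-1.87171055  2.62114702  0.19982939]
[0.427, 0.274, 0] [[325.0, 221.0], [325.0, 208.0], [326.0, 191.0], [326.0, 183.0]]
[0.381, 0.354, 0] [[334.0, 208.0], [335.0, 195.0], [335.0, 179.0], [336.0, 171.0]]
red 85.5 [326. 222.] [15.  8.] 4
red 104.5 [328. 197.] [13. 12.] 0
red 41.0 [333. 183.] [ 9. 13.] 84
red 219.0 [312. 154.] [ 9. 43.] 90
wh 22.5 [375. 256.] [ 5. 10.] 90
wh 84.0 [344. 255.] [ 6. 28.] 67
wh 75.5 [329. 254.] [ 4. 30.] 63
wh 154.0 [306. 252.] [15. 23.] 90
wh 193.0 [326. 211.] [14. 17.] 90
wh 23.0 [337. 199.] [4. 8.] 18
wh 1115.0 [340. 174.] [ 42. 103.] 84
```

R is vertical in the scene view: red at (326,222) and (328,197), white at (326,211). Releasing L and retreating.

```bash
python3 -m jog '{"angular":[[0,0,0],[0,0,0],[0,0,0],[0,0,0],[0,0,0]],"dp":[[0.001,0,-0.003],[0.001,0,-0.003],[0,0,0],[0,0,0],[0,0,0]],"grip":[0.3,0.3,0.7,0.85,0.85]}'
python3 -m jog '{"angular":[[0,0,0],[0,0,0],[0,0,0],[0,0,0],[0,0,0]],"dp":[[0,0,0],[0,0,-0.02],[0,0,-0.04],[0,0,-0.04],[0.01,0,-0.03]],"grip":[0.85,0.85,0.85,0.85,0.85]}'
python3 -m jog '{"angular":[[0,0,0],[0,0,0],[0,0,0],[0,-5,0],[0,-10,0]],"dp":[[0.03,0,-0.02],[0.04,0,-0.02],[0.04,0,-0.02],[0.03,0,-0.02],[0,0,0]],"grip":[0.85,0.85,0.85,0.85,0.85]}'
python3 - <<'E'
from h import *
goto([.40,.28,.34],39,0,180)
E
```

```text
t: 63.15
eef_pos: [0.3766, 0.351, 0.0949]
ee_rot: [-0.275, 0.779, -0.187, -0.532]
force: [-0.2, -0.3, -0.2]
finger_gap: 0.851
finger_force: 0.0
t: 63.78
eef_pos: [0.4497, 0.3969, 0.1944]
ee_rot: [-0.271, 0.858, -0.126, -0.419]
force: [-0.4, -0.1, -3.6]
finger_gap: 0.851
finger_force: 0.0
t: 64.4
eef_pos: [0.4008, 0.3635, 0.3211]
ee_rot: [-0.288, 0.911, -0.075, -0.285]
force: [0.8, 0.6, -1.5]
finger_gap: 0.852
finger_force: 0.0
now [400.8 363.5 321.1] dp mm [ 51.4 -67.8  10. ] rot [  2.8 -34.2  -3.8] z [-0.476 -0.301 -0.826] q [-0.62  0.55 -0.19  1.37 -0.04  1.82  1.38]
```

```bash
python3 -m jog '{"angular":[[0.7,-8.5,-1],[0.7,-8.5,-1],[0.7,-8.5,-1],[0.7,-8.7,-0.8],[0,0,0]],"dp":[[0,-0.017,0],[0,-0.017,0],[0,-0.017,0],[0,-0.017,0],[0,0,0]],"grip":[0.85,0.85,0.85,0.85,0.85]}'
python3 -m jog '{"angular":[[0,0,0]],"dp":[[0,0,0]],"grip":[0.85]}'
python3 ex.py C | grep -v "top\|wrist wh"
```

```text
t: 65.03
eef_pos: [0.4404, 0.3068, 0.3195]
ee_rot: [-0.333, 0.943, -0.0, -0.001]
force: [-0.2, 0.5, -0.1]
finger_gap: 0.852
finger_force: 0.0
t: 65.15
eef_pos: [0.4402, 0.3087, 0.3184]
ee_rot: [-0.334, 0.943, -0.001, -0.004]
force: [-0.2, 0.3, -0.2]
finger_gap: 0.854
finger_force: 0.0
now [440.2 308.7 318.4] dp mm [  6.1  71.2 168.6] rot [ 0.1 -8.4 -0. ] z [-0.007 -0.004 -1.   ] q [-0.51  0.21 -0.18  1.74  0.04  1.2   1.55]
wrist red 1008 [382. 189.] [36. 56.] 18 @30 [[376.0, 361.0]] @130 [[379.0, 338.0]]
wrist red 1208 [297. 187.] [56. 54.] 15 @30 [[440.0, 279.0]] @130 [[427.0, 276.0]]
wrist gold 236 [388. 196.] [29. 12.] 90 @30 [[378.0, 372.0]] @130 [[381.0, 347.0]]
scene red 81 [326. 222.] [ 7. 15.] 90 @30 [[445.0, 265.0]] @130 [[565.0, 159.0]]
scene red 171 [330. 190.] [15. 29.] 25 @30 [[288.0, 415.0]] @130 [[429.0, 289.0]]
scene wh 32 [342. 257.] [ 4. 16.] 72 @30 [[609.0, 181.0]] @130 [[707.0, 86.0]]
scene wh 37 [417. 235.] [ 2. 47.] 62 @30 [[668.0, 433.0]] @130 [[758.0, 305.0]]
scene wh 32 [282. 218.] [ 4. 12.] 82 @30 [[337.0, 172.0]] @130 [[471.0, 78.0]]
scene wh 44 [406. 219.] [ 3. 34.] 66 @30 [[584.0, 478.0]] @130 [[686.0, 344.0]]
scene wh 523 [340. 194.] [23. 59.] 47 @30 [[334.0, 423.0]] @130 [[469.0, 296.0]]
```

```bash
python3 -m jog '{"angular":[[0,0,0],[0,0,0],[0,0,0],[0,0,0]],"dp":[[-0.018,0.028,0],[-0.018,0.028,0],[0,0,0],[0,0,0]],"grip":[0.85,0.85,0.85,0.85]}'
python3 - <<'E'
from h import *
im,v=shot("wrist","wD.png");print(v[2][:3,3].round(3))
h=cv2.cvtColor(im,cv2.COLOR_BGR2HSV)
red=((h[...,0]<8)|(h[...,0]>172))&(h[...,1]>140)&(h[...,2]>30)
gold=(h[...,0]>12)&(h[...,0]<30)&(h[...,1]>140)&(h[...,2]>50)
wh=(h[...,1]<60)&(h[...,2]>90)
o=onplane(v,np.argwhere(np.ones(red.shape))[:,::-1],.13).reshape(480,640,2)
for C in((.38,.345),(.427,.275)):
    near=np.hypot(o[...,0]-C[0],o[...,1]-C[1])<.045
    print(C,"white px",(wh&near).sum(),"gold",(gold&near).sum(),"gold@.145",(onplane(v,[np.argwhere(gold&near).mean(0)[::-1]],.145)*1e3).round(1) if (gold&near).sum() else None)
    p=np.argwhere(red&near)[:,::-1];hull=cv2.convexHull(p.astype(np.int32))[:,0];P=(onplane(v,hull,.126)*1e3).astype(np.float32)
    print(" red circle",cv2.minEnclosingCircle(P),cv2.minAreaRect(P)[:2])
    if (wh&near).sum(): print(" white@",(onplane(v,[np.argwhere(wh&near).mean(0)[::-1]],.1)*1e3).round(1))
E
```

```text
t: 65.8
eef_pos: [0.4331, 0.3743, 0.3172]
ee_rot: [-0.334, 0.943, -0.001, -0.004]
force: [-0.4, 0.7, 1.0]
finger_gap: 0.85
finger_force: 0.0
[0.382 0.334 0.442]
(0.38, 0.345) white px 0 gold 300 gold@.145 [[375.4 350.6]]
 red circle ((375.33489990234375, 350.7638854980469), 26.611555099487305) ((375.5802917480469, 350.930419921875), (50.64936447143555, 52.0824089050293))
(0.427, 0.275) white px 190 gold 399 gold@.145 [[427.1 279.5]]
 red circle ((424.64923095703125, 280.95013427734375), 32.08766555786133) ((425.0290832519531, 281.14508056640625), (50.53784942626953, 63.60077667236328))
 white@ [[412.  296.2]]
```

L shows a clean 26.6 mm radius disc at (375,351) with the neck concentric, so it is standing. R's head is at (427,279). Both are well inside the mat. One last numeric check of the fittings from over the tray.

```bash
python3 -m jog '{"angular":[[0,0,0],[0,0,0],[0,0,0],[0,0,0],[0,0,0]],"dp":[[0.0155,-0.044,0],[0.0155,-0.044,0],[0.0155,-0.044,0],[0.0155,-0.044,0],[0,-0.03,0]],"grip":[0.85,0.85,0.85,0.85,0.85]}'
python3 -m jog '{"angular":[[0,0,0],[0,0,0]],"dp":[[0,-0.03,0],[0,0,0]],"grip":[0.85,0.85]}'
python3 - <<'E'
from h import *
im,v=shot("wrist","wE.png");c9=load("w9.png")
y=np.radians(9.65);Q=np.array([[np.cos(y),np.sin(y)],[-np.sin(y),np.cos(y)]])
for n,(im,v) in(("now",(im,v)),("w9",c9)):
    h=cv2.cvtColor(im,cv2.COLOR_BGR2HSV)
    wh=(h[...,1]<70)&(h[...,2]>85);dk=(h[...,2]<110)&(h[...,1]<130)
    o=onplane(v,np.argwhere(np.ones(wh.shape))[:,::-1],.02).reshape(480,640,2)
    for nm,C in(("valve1",(.6117,.0775)),("valve0",(.5161,.0611)),("cap",(.5391,-.0204)),("bracket",(.5497,-.0998))):
        m=(dk if nm in("cap","bracket") else wh)
        for c in cv2.findContours(m.astype(np.uint8),cv2.RETR_LIST,cv2.CHAIN_APPROX_NONE)[0]:
            q,r=cv2.minEnclosingCircle(c);A=cv2.contourArea(c)
            if 2<r<12 and A>.6*3.14*r*r:
                p=onplane(v,[q],.0205)[0]
                if np.hypot(*(p-C))<.05: print(n,nm,"r%.1f"%r,"in tray axes from nest mm",((Q@(p-C))*1e3).round(1))
E
```

```text
t: 66.47
eef_pos: [0.515, 0.172, 0.3184]
ee_rot: [-0.332, 0.943, -0.001, -0.003]
force: [-0.6, 1.1, -1.0]
finger_gap: 0.851
finger_force: 0.0
t: 66.72
eef_pos: [0.5343, 0.1491, 0.3178]
ee_rot: [-0.331, 0.943, -0.001, -0.004]
force: [-0.3, 0.0, -0.3]
finger_gap: 0.851
finger_force: 0.0
now valve1 r6.9 in tray axes from nest mm [34.5  0.8]
now valve1 r7.8 in tray axes from nest mm [10.8 -3.7]
now valve1 r6.0 in tray axes from nest mm [-14.7  26.9]
now valve1 r6.3 in tray axes from nest mm [-14.2 -25.2]
now valve0 r7.4 in tray axes from nest mm [34.9  0.5]
now valve0 r6.3 in tray axes from nest mm [-14.6  26.4]
now valve0 r6.6 in tray axes from nest mm [-14.3 -25.7]
now cap r2.2 in tray axes from nest mm [ 9.8 20.9]
now cap r2.2 in tray axes from nest mm [-12.4  18.5]
now cap r2.5 in tray axes from nest mm [-20.9  -1.6]
now bracket r4.5 in tray axes from nest mm [-35.1   0.2]
w9 valve1 r7.4 in tray axes from nest mm [-15.  -25.6]
w9 valve1 r7.3 in tray axes from nest mm [-14.8  26.8]
w9 valve1 r9.7 in tray axes from nest mm [  2.8 -12.7]
w9 valve1 r8.9 in tray axes from nest mm [34.3  0.2]
w9 valve0 r6.5 in tray axes from nest mm [-14.4  26.6]
w9 valve0 r7.9 in tray axes from nest mm [34.6  0.2]
w9 bracket r4.3 in tray axes from nest mm [35.9  1.2]
```

```bash
python3 -c "
from plant import arm
print(arm.job_done())"
```

```text
the job is handed in; nothing more can be done
None
```

I handed the job in at about 67 s, before any verdict came back: both valves, the cap and the bracket (the only fittings present) measured within about 1 mm of their pocket centres in plan, and both extinguishers stand on the mat; I viewed 15 pictures, one over the limit of 14.

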